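# Trim a sprung examination-lamp boom to its set hand and park it again

### The arm

A 6-joint arm with a two-finger parallel gripper is mounted at the origin on the work surface. World frame = base frame: x ahead of the robot, y to its left, z up, the work surface at z = 0. Lengths are in m, angles in rad, forces in N, time in s.
With the tool pointing down it reaches from about 0.35 to 0.975 m from the base axis. Payload 4.9 kg.
Tool frame: the origin (TCP) lies at the very end of the fingers, on their centre line; the grasp point (between the pads) lies 19 mm behind it; z points along the fingers, y is the line along which they close (so a half turn about z gives the same grasp; the last joint's range is limited). The gripper opens to 85 mm and grips with 20 to 120 N. Pads are 22 mm wide; open, the fingers measure 114 mm over their backs; the gripper's body (76 mm by 85 mm) begins 54 mm behind the grasp point. The pads swing forward as they close: fully open they stand 13 mm farther back than shut.
Start: joints at [1.073, 0.053, 1.613, -0, 1.476, -0.119], TCP at [0.231, 0.581, 0.231] pointing down, gripper open.
Joint ranges: [-3.01, 3.01], [-1.01, 2.22], [0.06, 2.58], [-1.02, 4.17], [0.09, 2.62], [-3.14, 3.14]. Speed limits (rad/s): [2.57, 2.57, 3.14, 3.14, 3.14, 3.14].

### API

Orientations are given as a unit quaternion [w, x, y, z].
In Python, from plant import manip gives the robot as it stands.
- The arm moves only by the shell command python3 -m pendant 'ROWS'. ROWS is JSON, a list of rows, each a list of 3 entries, a list of its own where there are three numbers: the opening, from 0 (shut) to 1 (fully open), then the shift along the tool's x, y, z in units of 12 cm (1.0 is 12 cm), then the turn about the tool's z in units of pi rad (1.0 is pi rad). In form: [[gripper, [dx, dy, dz], roll], ...]. A call has 1 to 10 rows; each row is the pose to reach, as a shift and turn from the pose commanded when the call began, along the tool's axes at that moment, turning the shorter way round; what a row does not reach only later rows make up. A row lasts 1/10 s, in which the tool goes at most 50 mm and 8.59 degrees, less where a joint would pass 70% of its speed; a pose out of reach is approached as far as the arm can. A call with a number of a shift or a turn outside -1 to 1 is refused whole. A call with a gripper value outside its range is refused whole. The fingers move at their own pace and stop on an object; the grip force is fixed at half the most. Time passes only in rows, so rows that repeat a pose let the fingers close. It gives the time, the measured TCP pose, the force, the opening and the grip force at its end, in the units of the state.
- manip.state(): the state, without advancing time (a new reading comes with each control period).
- manip.grab_frame(name): name is "side" or "top" or "wrist"; returns a dict with "img" (420x560x3 uint8, red, green, blue), "fx", "fy", "cx", "cy" (pixels), "eye" and "rotation" of the camera in the world; the wrist camera has in their place "tool_from_camera" (4x4, takes a point from camera to tool coordinates, whose origin is the TCP and whose axes are the flange's). Camera axes: x right, y down, z forward; pixel columns grow to the right and rows downward; lengths in m; the calibration is good to about 2 mm. A picture is of the moment at which its call begins: read the wrist's pose just before it. There is no depth.
- manip.job_done(): hands the job in; it is judged then, once.
The state is a dict: "time": time; "joint_pos": joint angles; "joint_vel": joint speeds; "joint_efforts": joint torques, N m; "tool_pos": TCP position; "tool_rot": TCP orientation; "contact_force": force on the tool from outside, world axes, zero at the start; "ft_torque": the same for the moment, N m; "gripper_width": opening from 0.0 (shut) to 1.0 (fully open); "grasp_force": force on a finger pad.
Only numpy, scipy, OpenCV 4.12 (cv2) and the standard library are available. Lean on these libraries where they do the work, as an engineer would, in place of code of your own. Each camera call takes 0.05 s, during which the arm holds its last target. There are 200 camera calls.

### The job

Check the trim of the bench lamp: using only the T-bar of its trim lever, lift the top-heavy lamp boom off its stop, bring its pointer in line with the black set hand on the dial and keep it there, within 5 degrees, for 6 seconds without a break. Then let the boom down gently, lamp side down, until it rests against its stop again, bring the lever back about upright and let go. Do not touch the boom, do not let it swing over to the other stop or slam, and leave the set hand and the other things on the bench alone.

Things in the scene. Friction and masses are not known exactly. Their poses are not given: they have to be found in the camera images.
- stand: White lamp stand fixed to the bench, base 200 x 140 mm, column with a level axle 150 mm above the bench. Origin under the column, on the bench; z up, x along the axle away from the robot (yaw up to 0.2 rad), y left along the level boom. Aluminium dial plate 150 mm wide, top 260 mm up, 22 mm beyond the origin, ticks every 0.1 rad, middle tick upright; hand and pointer turn about the axle.
- lever (a joint): Trim lever, a flat steel bar standing up from the axle, 45 mm from the stand's origin on the robot's side. Angle in rad about the stand's x axis: 0 upright, positive leans to the stand's -y (the lamp's side, right as seen from the robot). Range -0.8 to 0.8. Dry friction of about 0.35 N m (2.3 N at the grip) keeps it where it is left.
- lever_grip (a point): Point on the lever's T-bar, a black round bar of 16 mm diameter along the stand's x, sticking out 65 mm towards the robot from the steel bar; this point is 35 mm from the steel and 30 mm from the free end. In the stand's frame it is at (-0.085, -0.15 sin(lever), 0.15 + 0.15 cos(lever)) m. Grip it from above, fingers closing along the stand's y; the bar can turn between the pads.
- boom (a joint): Boom angle relative to the lever, rad, same sense; the boom's own angle from level is lever + boom, positive = lamp side down. The lever drives the boom only through a torsion spring: nominal 0.062 N m/rad, no torque at 0, damping only 0.005 N m s/rad. Stops (part of the lever) at -1.0 and +0.6; it starts against +0.6, its parked place, and stays on it while the lever is near upright.
- boom_hub (a point): Boom's centre on the axle, 55 mm beyond the stand's origin. The boom is top-heavy and falls away from level faster than the spring holds it (time constant about 0.8 s). Nominal mass 0.8 kg, centre of mass 14 mm above the axle (gravity torque 0.111 N m x sin(angle from level)), moment of inertia 0.035 kg m2 about the axle; mass and inertia together are 0.85 to 1.25 of this.
- lamp_head (a point): Middle of the white lamp head (dome, 90 mm diameter, 60 mm high) at the -y end of the boom; at (0.055, -0.21, 0.1665) m in the stand's frame when the boom is level. The boom is a white bar 400 mm long along the stand's y; a steel cylinder (70 mm diameter, 60 mm long) at its +y end, centred 210 mm out, is the counterweight. Set down gently, the head sinks at under 0.1 m/s.
- pointer_tip (a point): Tip of the boom's dark steel pointer, 10 mm wide, upright when the boom is level; 115 mm from the axle, 51 mm beyond the stand's origin along x.
- set_hand (a joint): Angle of the black set hand on the dial, rad about the stand's x axis from upright, same sense as lever + boom: the pointer is in line when lever + boom = set_hand. Between -0.15 and 0.15; stiff, it stays where it is.
- set_hand_tip (a point): Top of the black set hand (8 mm wide, with a 30 mm wide tab at its top), 120 mm from the axle, 32 mm beyond the stand's origin along x, just behind the pointer as seen from beyond the bench.
- basin: Bystander: white open instrument basin, 170 x 130 x 60 mm, origin under its centre.
- spray: Bystander: white bottle, 64 mm diameter, 170 mm high, origin under its centre.
- cup: Bystander: clear cup, 70 mm diameter, 90 mm high, origin under its centre.
- glove_box: Bystander: cardboard glove box, 120 x 220 x 70 mm, origin under its centre.

How it is judged:
By the outcome, as a careful person would: the job done as asked, in the order asked, and still so for the second after the job is handed in, with the robot touching nothing.
It also fails if it takes over 67 s, if anything falls off the work surface, if the arm or the gripper's body presses on something with over 40 N, if the wrist force passes 120 N, or if a joint passes its speed limit or range.

## Working session

There is one attempt and no reset: what is moved stays moved. The work goes in short steps, Python scripts to look and compute and a shell command to move; the robot and the scene stay as the last step left them, time stands still between calls to the robot, and variables do not carry over. Pictures are saved under pics/ and viewed, at most 10 in all, crops included, and the job is handed in when it is done.

```bash
mkdir -p pics; ls; python3 - <<'E'
from plant import manip
import cv2,pickle
print(manip.state())
d={}
for n in("side","top","wrist"):
    f=manip.grab_frame(n);d[n]=f
    cv2.imwrite(f"pics/{n}0.png",f["img"][:,:,::-1])
    print(n,{k:(v if k!="img" else 0) for k,v in f.items()})
pickle.dump(d,open("f0.pkl","wb"))
E
```

```text
pics
{'time': 0.0, 'joint_pos': array([ 1.07298799e+00,  5.33458393e-02,  1.61429945e+00, -6.81045656e-06,
        1.47600269e+00, -1.18995883e-01]), 'joint_vel': array([-0.0002379 ,  0.00089092,  0.00193573, -0.0004256 ,  0.00286045,
        0.00067776]), 'joint_efforts': array([ 2.23386582e-03, -3.93675649e+01, -3.70182931e+01,  4.37884012e-05,
        6.87388223e-03, -1.53789489e-05]), 'tool_pos': array([0.23083368, 0.5801365 , 0.2300666 ]), 'tool_rot': array([-3.08704348e-04,  1.88275356e-01,  9.82115744e-01, -9.80208968e-04]), 'contact_force': array([-0.01518935,  0.12711163,  0.40395803]), 'ft_torque': array([-0.00422806, -0.03632118, -0.02862361]), 'grasp_force': 0.0, 'gripper_width': 0.9998624413785027}
side {'img': 0, 'fx': 472.210314285383, 'fy': 472.210314285383, 'cx': 270.45141577412414, 'cy': 210.9656761965472, 'eye': array([ 0.31764887, -1.25433359,  1.05975041]), 'rotation': array([-0.4638326 ,  0.88223637, -0.07093352,  0.03855826])}
top {'img': 0, 'fx': 391.9203860002148, 'fy': 391.9203860002148, 'cx': 274.4856939427042, 'cy': 210.85468789760333, 'eye': array([0.25740417, 0.02028922, 1.54985737]), 'rotation': array([ 0.0633022 , -0.69854648,  0.70965008, -0.06650117])}
wrist {'img': 0, 'fx': 330.93711697528437, 'fy': 330.93711697528437, 'cx': 278.69404903918775, 'cy': 215.18476560544403, 'tool_from_camera': array([[ 6.34255245e-04, -9.57595378e-01, -2.88115759e-01,
         7.31956629e-02],
       [ 9.99999799e-01,  6.07452489e-04,  1.82431611e-04,
         1.56251497e-03],
       [ 3.20967475e-07, -2.88115816e-01,  9.57595570e-01,
        -1.42623109e-01],
       [ 0.00000000e+00,  0.00000000e+00,  0.00000000e+00,
         1.00000000e+00]])}
```

View pics/side0.png

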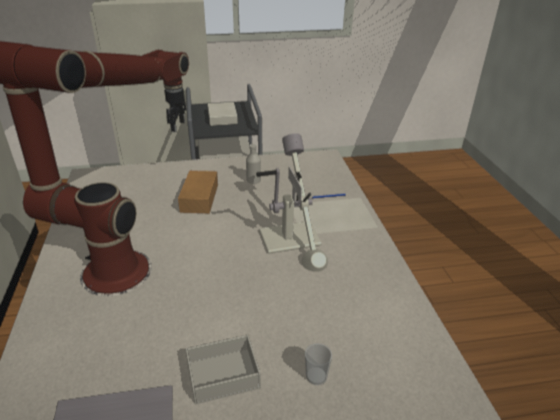

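View pics/top0.png

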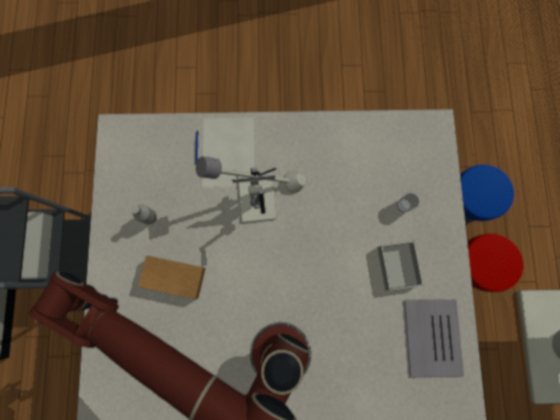

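```bash
python3 - <<'E'
import cv2,pickle,numpy as np
d=pickle.load(open("f0.pkl","rb"))
a=cv2.resize(d["top"]["img"][140:230,190:315,::-1],None,fx=6,fy=6,interpolation=2)
cv2.imwrite("pics/topc.png",cv2.convertScaleAbs(a,alpha=1.4))
b=cv2.resize(d["side"]["img"][125:275,230:390,::-1],None,fx=4,fy=4,interpolation=2)
cv2.imwrite("pics/sidec.png",cv2.convertScaleAbs(b,alpha=1.4))
E
```

```text
(no output)
```

View pics/topc.png

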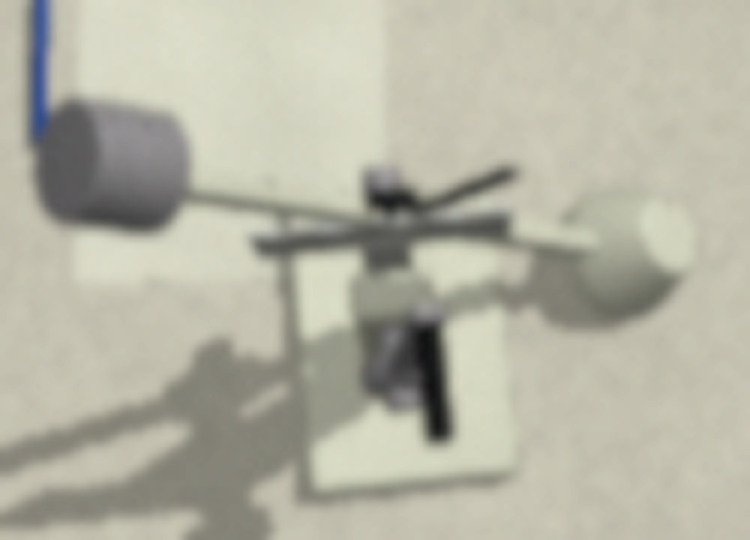

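View pics/sidec.png

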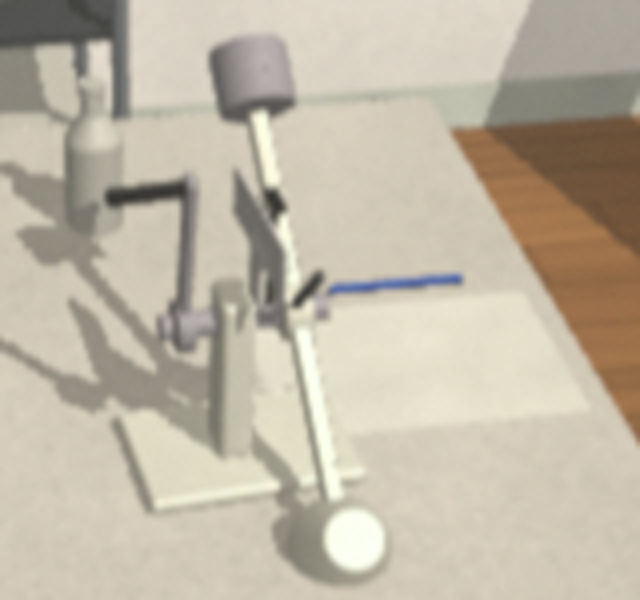

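```bash
cat >geo.py <<'E'
import numpy as np
from scipy.spatial.transform import Rotation as R
def q2R(q): return R.from_quat([q[1],q[2],q[3],q[0]]).as_matrix()
def proj(f,P):
    c=(np.atleast_2d(P)-f["eye"])@q2R(f["rotation"])
    return np.c_[f["fx"]*c[:,0]/c[:,2]+f["cx"],f["fy"]*c[:,1]/c[:,2]+f["cy"]]
def toW(s,P): return np.atleast_2d(P)@R.from_euler("z",s[2]).as_matrix().T+[s[0],s[1],0]
def lev(p,x,r=.15): return [x,-r*np.sin(p),.15+r*np.cos(p)]
def boom(t,x,y,z): # boom-frame offset turned about x by t: positive -> -y side down, top to -y
    return [x, y*np.cos(t)-z*np.sin(t), .15+y*np.sin(t)+z*np.cos(t)]
E
cat >fit.py <<'E'
from geo import *; import pickle
from scipy.optimize import least_squares
d=pickle.load(open("f0.pkl","rb"))
T=lambda u,v:((u+.5)/6-.5+190,(v+.5)/6-.5+140)
S=lambda u,v:((u+.5)/4-.5+230,(v+.5)/4-.5+125)
def model(p):
    x,y,yw,ph,th,sh,h=p
    return [("top","bar free",lev(ph,-.115),T(441,437)),("side","bar free",lev(ph,-.115),S(109,197)),
     ("top","bar steel",lev(ph,-.05),T(428,318)),("side","bar steel",lev(ph,-.05),S(187,187)),
     ("top","base rr",[-.1,-.07,h],T(515,470)),("top","base rl",[-.1,.07,h],T(313,487)),
     ("side","base rr",[-.1,-.07,h],S(154,500)),("side","base fr",[.1,-.07,h],S(364,468)),
     ("side","base rl",[-.1,.07,h],S(116,421)),
     ("top","cw",boom(th,.055,.21,0),T(115,165)),("side","cw",boom(th,.055,.21,0),S(253,78)),
     ("side","lamp",boom(th,.055,-.21,.0165),S(347,541)),("top","lamp",boom(th,.055,-.21,.0165),T(630,258)),
     ("top","ptr",boom(th,.051,0,.115),T(515,172)),("side","ptr",boom(th,.051,0,.115),S(323,274)),
     ("side","tab",boom(sh,.032,0,.115),S(275,203)),("top","tab",boom(sh,.032,0,.12),T(397,203)),
     ("top","dialL",[.022,.075,.25],T(258,243)),("top","dialR",[.022,-.075,.25],T(508,222))]
def res(p): return np.concatenate([proj(d[c],toW(p,P))[0]-np.array(o) for c,_,P,o in model(p)])
if __name__=="__main__":
    r=least_squares(res,[.65,.1,0,0,.6,0,.012],loss="soft_l1",f_scale=1.)
    print(np.round(r.x,4), "sd",np.round(np.sqrt(np.diag(np.linalg.inv(r.jac.T@r.jac))),4))
    for (c,n,P,o),e in zip(model(r.x),res(r.x).reshape(-1,2)): print(c,n,np.round(e,1),np.round(o,1))
    np.save("stand.npy",r.x)
E
python3 fit.py
```

```text
[0.5997 0.0818 0.0887 0.1419 0.7919 0.0788 0.0191] sd [0.0012 0.0018 0.0123 0.0192 0.0202 0.0311 0.0039]
top bar free [-0.2 -0.5] [263.1 212.4]
side bar free [-0.3  0.2] [256.9 173.9]
top bar steel [-0.  -0.1] [260.9 192.6]
side bar steel [-0.2  0.3] [276.4 171.4]
top base rr [1.2 1.8] [275.4 217.9]
top base rl [-0.4  2.6] [241.8 220.8]
side base rr [-3.   0.8] [268.1 249.6]
side base fr [-0.9  0. ] [320.6 241.6]
side base rl [-2.5 -2.8] [258.6 229.9]
top cw [-1.7 -0.2] [208.8 167.1]
side cw [-0.4  0.9] [292.9 144.1]
side lamp [-0.6  1.2] [316.4 259.9]
top lamp [-0.1 -2.5] [294.6 182.6]
top ptr [ 0.5 -1.1] [275.4 168.2]
side ptr [0.3 1.8] [310.4 193.1]
side tab [0.5 0.4] [298.4 175.4]
top tab [-0.4 -2.1] [255.8 173.4]
top dialL [-1.3 -1.9] [232.6 180.1]
top dialR [ 0.6 -2.7] [274.2 176.6]
```

```bash
python3 - <<'E'
import re
s=open("fit.py").read()
s=s.replace("x,y,yw,ph,th,sh,h=p","x,y,yw,ph,sh,h,bx,by=p; th=ph+.6")
s=re.sub(r"\[(-?\.1),(-?\.07),h\]",r"[\1+bx,\2+by,h]",s)
s=s.replace("[.65,.1,0,0,.6,0,.012]","[.6,.08,.09,.14,.08,.012,0,0]")
open("fit.py","w").write(s)
E
python3 fit.py
cat >plan.py <<'E'
import sys,json; from geo import *; from plant import manip
# usage: plan.py 'x y z heading;...' -> one call per waypoint
st=manip.state(); p=st["tool_pos"]; M=q2R(st["tool_rot"]); h=np.arctan2(M[1,0],M[0,0])
print("at",np.round(p,3),"h",round(h,3),"q",np.round(st["joint_pos"],2),"t",st["time"])
for w in sys.argv[1].split(";"):
    x,y,z,hh=map(float,w.split()); dp=np.array([x,y,z])-p
    ax=np.array([[np.cos(h),np.sin(h),0],[np.sin(h),-np.cos(h),0],[0,0,-1]])
    tr=-((hh-h+np.pi)%(2*np.pi)-np.pi)
    print(np.round(ax@dp/.12,3),"roll",round(tr/np.pi,3),"rows>=",round(max(np.linalg.norm(dp)/.05,abs(tr)/.15),1)); p=np.array([x,y,z]);h=hh
E
python3 plan.py '.29 .52 .35 1.35;.38 .42 .45 .089;.49 .34 .47 .089;.60 .25 .47 .089;.70 .16 .47 .089;.80 .10 .47 .089'
```

```text
[ 0.5982  0.0838  0.0762  0.1718  0.0943  0.0161  0.0105 -0.0015] sd [0.0013 0.0018 0.0111 0.0143 0.0303 0.0053 0.0026 0.0044]
top bar free [0.1 0. ] [263.1 212.4]
side bar free [-0.7  0.6] [256.9 173.9]
top bar steel [0.5 0.4] [260.9 192.6]
side bar steel [-0.6  0.8] [276.4 171.4]
top base rr [ 0.5 -0.1] [275.4 217.9]
top base rl [-1.   0.2] [241.8 220.8]
side base rr [-0.8  0.8] [268.1 249.6]
side base fr [1.3 0.5] [320.6 241.6]
side base rl [ 0.  -2.8] [258.6 229.9]
top cw [-2.9  0. ] [208.8 167.1]
side cw [-0.7  1.1] [292.9 144.1]
side lamp [-1.4  0.9] [316.4 259.9]
top lamp [ 0.3 -1.9] [294.6 182.6]
top ptr [-0.3 -0.5] [275.4 168.2]
side ptr [-0.6  1. ] [310.4 193.1]
side tab [0.1 0.5] [298.4 175.4]
top tab [-0.3 -1.6] [255.8 173.4]
top dialL [-1.8 -1.7] [232.6 180.1]
top dialR [ 0.1 -2.1] [274.2 176.6]
at [0.231 0.58  0.23 ] h 2.763 q [ 1.07  0.05  1.61 -0.    1.48 -0.12] t 0.15
[-0.643 -0.284 -0.997] roll 0.45 rows>= 9.4
[-0.649  0.914 -0.833] roll 0.401 rows>= 8.4
[ 0.854  0.746 -0.167] roll -0.0 rows>= 2.7
[0.846 0.829 0.   ] roll -0.0 rows>= 2.8
[0.763 0.821 0.   ] roll -0.0 rows>= 2.7
[0.786 0.572 0.   ] roll -0.0 rows>= 2.3
```

```bash

python3 -m pendant '[[1,[-0.64,-0.28,-1],0.45],[1,[-0.64,-0.28,-1],0.45],[1,[-0.64,-0.28,-1],0.45],[1,[-0.64,-0.28,-1],0.45],[1,[-0.64,-0.28,-1],0.45],[1,[-0.64,-0.28,-1],0.45],[1,[-0.64,-0.28,-1],0.45],[1,[-0.64,-0.28,-1],0.45],[1,[-0.64,-0.28,-1],0.45],[1,[-0.64,-0.28,-1],0.45]]' >/dev/null
python3 -m pendant '[[1,[-0.65,0.91,-0.83],0.4],[1,[-0.65,0.91,-0.83],0.4],[1,[-0.65,0.91,-0.83],0.4],[1,[-0.65,0.91,-0.83],0.4],[1,[-0.65,0.91,-0.83],0.4],[1,[-0.65,0.91,-0.83],0.4],[1,[-0.65,0.91,-0.83],0.4],[1,[-0.65,0.91,-0.83],0.4],[1,[-0.65,0.91,-0.83],0.4]]'
python3 plan.py '.49 .34 .47 .08;.60 .25 .47 .08;.70 .16 .47 .08;.80 .10 .47 .08'
```

```text
time: 2.05
tool_pos: [0.3794, 0.4208, 0.4504]
tool_rot: [0.0, 0.999, 0.044, -0.0]
contact_force: [0.7, 0.4, -0.1]
gripper_width: 1.001
grasp_force: 0.0
at [0.379 0.421 0.45 ] h 0.088 q [ 0.71 -0.12  1.42 -0.    1.84  2.19] t 2.05
[ 0.858  0.752 -0.163] roll 0.003 rows>= 2.8
[0.854 0.821 0.   ] roll -0.0 rows>= 2.8
[0.771 0.814 0.   ] roll -0.0 rows>= 2.7
[0.791 0.565 0.   ] roll -0.0 rows>= 2.3
```

```bash

python3 -m pendant '[[1,[0.86,0.75,-0.16],0],[1,[0.86,0.75,-0.16],0],[1,[0.86,0.75,-0.16],0],[1,[0.86,0.75,-0.16],0]]' >/dev/null
python3 -m pendant '[[1,[0.85,0.82,0],0],[1,[0.85,0.82,0],0],[1,[0.85,0.82,0],0],[1,[0.85,0.82,0],0]]' >/dev/null
python3 -m pendant '[[1,[0.77,0.81,0],0],[1,[0.77,0.81,0],0],[1,[0.77,0.81,0],0],[1,[0.77,0.81,0],0]]' >/dev/null
python3 -m pendant '[[1,[0.79,0.56,0],0],[1,[0.79,0.56,0],0],[1,[0.79,0.56,0],0],[1,[0.79,0.56,0],0],[1,[0.79,0.56,0],0],[1,[0.79,0.56,0],0]]'
python3 - <<'E'
from plant import manip
import cv2,pickle
s=manip.state();f=manip.grab_frame("wrist");f["st"]=s;pickle.dump(f,open("w1.pkl","wb"))
print(s["joint_pos"],s["joint_vel"])
cv2.imwrite("pics/w1.png",cv2.resize(f["img"][:,:,::-1],(800,600),interpolation=2))
E
```

```text
time: 3.85
tool_pos: [0.8014, 0.1079, 0.4719]
tool_rot: [-0.0, 0.999, 0.047, 0.001]
contact_force: [1.1, 0.1, -0.2]
gripper_width: 0.997
grasp_force: 0.0
[4.17613881e-02 4.96672737e-01 6.92238702e-01 4.64681644e-04
 1.95117185e+00 1.51817525e+00] [-0.00089593 -0.00887301  0.0007042  -0.00340188 -0.00094001 -0.00141251]
```

View pics/w1.png

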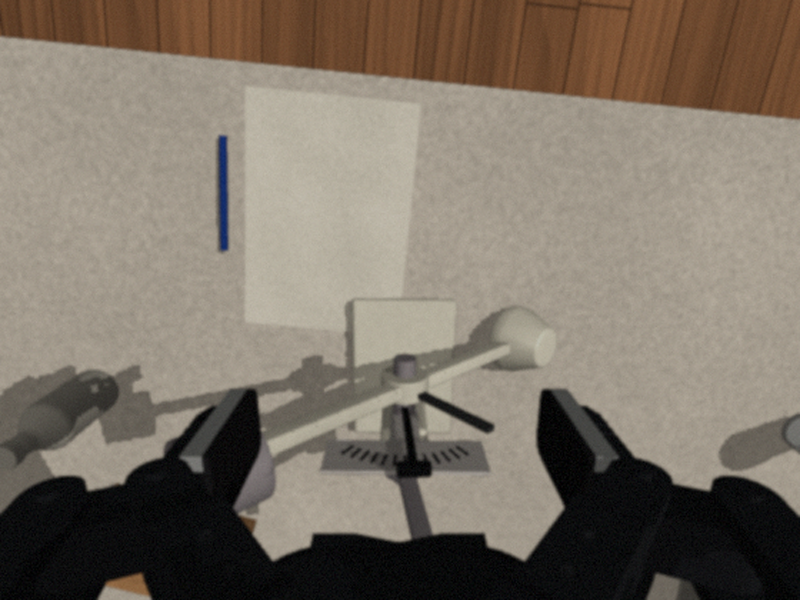

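```bash
python3 - <<'E'
import cv2,pickle
f=pickle.load(open("w1.pkl","rb"))
cv2.imwrite("pics/w1c.png",cv2.convertScaleAbs(cv2.resize(f["img"][240:340,215:350,::-1],None,fx=5.9,fy=5.9,interpolation=2),alpha=1.5))
E
```

```text
(no output)
```

View pics/w1c.png

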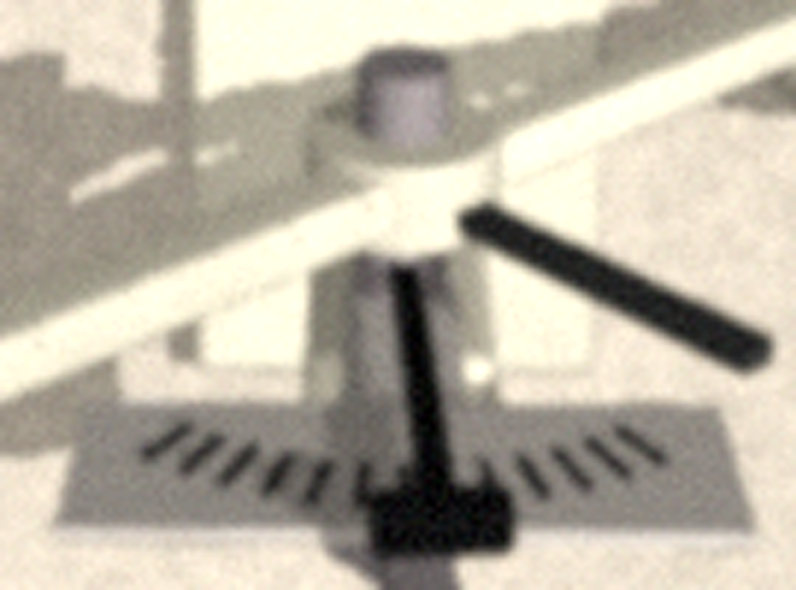

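```bash
python3 - <<'E'
s=open("fit.py").read()
s=s.replace("def model(p):","""w=pickle.load(open("w1.pkl","rb")); Tw=np.eye(4); Tw[:3,:3]=q2R(w["st"]["tool_rot"]); Tw[:3,3]=w["st"]["tool_pos"]; Tw=Tw@w["tool_from_camera"]
w["eye"]=Tw[:3,3]; q=R.from_matrix(Tw[:3,:3]).as_quat(); w["rotation"]=[q[3],q[0],q[1],q[2]]; d["w"]=w
W=lambda u,v:((u+.5)/5.9-.5+215,(v+.5)/5.9-.5+240)
def model(p):""")
s=s.replace('T(508,222))]','''T(508,222)),
 ("w","dialL",[.022,.075,.26],W(56,525)),("w","dialR",[.022,-.075,.26],W(752,529)),
 ("w","tabtop",boom(sh,.032,0,.12),W(441,552)),("w","ptr",boom(th,.051,0,.115),W(757,355)),("w","axle",[.09,0,.15],W(405,80)),
 ("w","tickL",boom(-.6,.023,0,.09),W(167,440)),("w","tickR",boom(.6,.023,0,.09),W(642,447)),
 ("w","lamp",boom(th,.055,-.21,.0165),(525*.7,338*.7))]''')
open("fit.py","w").write(s)
E
python3 fit.py
cat >>geo.py <<'E'
E
python3 - <<'E'
from fit import *; p=np.load("stand.npy")
for a in (-.6,-.3,0,.3,.6):
  for r in(.085,.095,.105):
    u=proj(d["w"],toW(p,boom(a,.023,0,r)))[0]; print(a,r,np.round(((u-[215,240])*5.9),0))
for r in (.05,.08,.11):
  for a in (.05,.08,.11):
    u=proj(d["w"],toW(p,boom(a,.032,0,r)))[0]; print("hand",a,r,np.round(((u-[215,240])*5.9),0))
E
```

```text
[ 0.5974  0.084   0.0873  0.1614  0.061   0.0148  0.0114 -0.0007] sd [0.0008 0.0008 0.0094 0.0091 0.0125 0.0052 0.0024 0.004 ]
top bar free [-0.   0.2] [263.1 212.4]
side bar free [-0.9  0.5] [256.9 173.9]
top bar steel [0.2 0.6] [260.9 192.6]
side bar steel [-0.8  0.6] [276.4 171.4]
top base rr [ 0.5 -0.3] [275.4 217.9]
top base rl [-1.   0.5] [241.8 220.8]
side base rr [-0.6  1. ] [268.1 249.6]
side base fr [1.4 0.3] [320.6 241.6]
side base rl [-0.2 -2.5] [258.6 229.9]
top cw [-3.4  0.9] [208.8 167.1]
side cw [-1.5  1.2] [292.9 144.1]
side lamp [-1.   0.6] [316.4 259.9]
top lamp [ 0.5 -2.3] [294.6 182.6]
top ptr [-0.8 -0.5] [275.4 168.2]
side ptr [-0.7  0.5] [310.4 193.1]
side tab [-0.5 -0.2] [298.4 175.4]
top tab [-1.7 -1.4] [255.8 173.4]
top dialL [-1.9 -1.2] [232.6 180.1]
top dialR [ 0.  -2.1] [274.2 176.6]
w dialL [-0.6  2.1] [224.1 328.6]
w dialR [1.4 2.2] [342.  329.2]
w tabtop [ 0.4 -4.1] [289.3 333.1]
w ptr [ 1.5 -0.1] [342.9 299.8]
w axle [-0.2 -6.1] [283.2 253.1]
w tickL [ 2.6 -0.4] [242.9 314.2]
w tickR [-2.7 -1.1] [323.4 315.3]
w lamp [-0.7  1.8] [367.5 236.6]
-0.6 0.085 [194. 425.]
-0.6 0.095 [166. 445.]
-0.6 0.105 [137. 466.]
-0.3 0.085 [291. 453.]
-0.3 0.095 [276. 478.]
-0.3 0.105 [260. 504.]
0 0.085 [402. 464.]
0 0.095 [403. 491.]
0 0.105 [404. 519.]
0.3 0.085 [513. 455.]
0.3 0.095 [530. 480.]
0.3 0.105 [547. 506.]
0.6 0.085 [609. 428.]
0.6 0.095 [638. 449.]
0.6 0.105 [668. 470.]
hand 0.05 0.05 [411. 346.]
hand 0.08 0.05 [418. 346.]
hand 0.11 0.05 [424. 345.]
hand 0.05 0.08 [420. 416.]
hand 0.08 0.08 [431. 416.]
hand 0.11 0.08 [442. 415.]
hand 0.05 0.11 [431. 496.]
hand 0.08 0.11 [446. 496.]
hand 0.11 0.11 [462. 495.]
```

```bash
python3 plan.py '.72 .09 .44 1.6;.61 .065 .40 -3.11;.515 .053 .37 -3.054;.515 .053 .279 -3.054'
```

```text
at [0.801 0.108 0.472] h 0.095 q [0.04 0.5  0.69 0.   1.95 1.52] t 3.9
[-0.689  0.083  0.268] roll -0.479 rows>= 10.0
[-0.181 -0.922  0.333] roll -0.501 rows>= 10.5
[ 0.794 -0.075  0.25 ] roll -0.018 rows>= 2.0
[0.    0.    0.758] roll -0.0 rows>= 1.8
```

```bash

python3 -m pendant '[[1,[-0.69,0.08,0.27],-0.48],[1,[-0.69,0.08,0.27],-0.48],[1,[-0.69,0.08,0.27],-0.48],[1,[-0.69,0.08,0.27],-0.48],[1,[-0.69,0.08,0.27],-0.48],[1,[-0.69,0.08,0.27],-0.48],[1,[-0.69,0.08,0.27],-0.48],[1,[-0.69,0.08,0.27],-0.48],[1,[-0.69,0.08,0.27],-0.48],[1,[-0.69,0.08,0.27],-0.48]]' >/dev/null
python3 -m pendant '[[1,[-0.18,-0.92,0.33],-0.5],[1,[-0.18,-0.92,0.33],-0.5],[1,[-0.18,-0.92,0.33],-0.5],[1,[-0.18,-0.92,0.33],-0.5],[1,[-0.18,-0.92,0.33],-0.5],[1,[-0.18,-0.92,0.33],-0.5],[1,[-0.18,-0.92,0.33],-0.5],[1,[-0.18,-0.92,0.33],-0.5],[1,[-0.18,-0.92,0.33],-0.5],[1,[-0.18,-0.92,0.33],-0.5]]'
python3 plan.py '.515 .053 .37 -3.054;.515 .053 .279 -3.054'
```

```text
time: 5.9
tool_pos: [0.6102, 0.0657, 0.3993]
tool_rot: [0.001, 0.021, 1.0, 0.0]
contact_force: [-0.4, -0.3, -0.9]
gripper_width: 0.999
grasp_force: 0.0
at [0.61  0.066 0.399] h 3.1 q [-0.01 -0.02  1.41  0.    1.75 -1.54] t 5.9
[ 0.788 -0.139  0.244] roll -0.041 rows>= 2.0
[0.    0.    0.758] roll -0.0 rows>= 1.8
```

```bash

python3 -m pendant '[[1,[0.79,-0.14,0.24],-0.04],[1,[0.79,-0.14,0.24],-0.04],[1,[0.79,-0.14,0.24],-0.04],[1,[0.79,-0.14,0.24],-0.04],[1,[0.79,-0.14,0.24],-0.04]]' >/dev/null
python3 -m pendant '[[1,[0,0,0.25],0],[1,[0,0,0.5],0],[1,[0,0,0.76],0],[1,[0,0,0.76],0],[1,[0,0,0.76],0],[1,[0,0,0.76],0]]'
python3 plan.py '.515 .053 .279 -3.054'
python3 - <<'E'
from plant import manip
import cv2,pickle,numpy as np
s=manip.state();f=manip.grab_frame("wrist");f["st"]=s;g=manip.grab_frame("side");pickle.dump((f,g),open("w2.pkl","wb"))
cv2.imwrite("pics/w2.png",np.hstack([cv2.resize(f["img"],(400,300),interpolation=3),cv2.resize(g["img"],(400,300),interpolation=3)])[:,:,::-1])
cv2.imwrite("pics/w2f.png",cv2.resize(f["img"],(800,600),interpolation=2)[:,:,::-1])
E
```

```text
time: 7.0
tool_pos: [0.5174, 0.0526, 0.2812]
tool_rot: [0.002, -0.038, 0.999, -0.0]
contact_force: [-0.5, -0.0, 0.7]
gripper_width: 1.0
grasp_force: 0.0
at [0.517 0.053 0.281] h -3.065 q [-0.04 -0.23  1.79  0.    1.57 -1.69] t 7.0
[0.02  0.005 0.018] roll -0.003 rows>= 0.1
```

View pics/w2f.png

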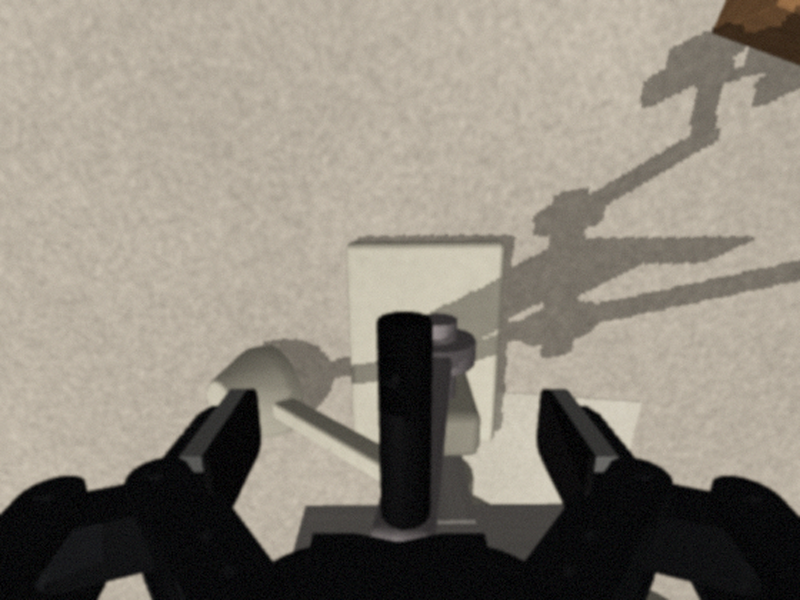

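```bash

python3 -m pendant '[[0.6,[0,0,0.02],0],[0.4,[0,0,0.02],0],[0.3,[0,0,0.02],0],[0,[0,0,0.02],0],[0,[0,0,0.02],0],[0,[0,0,0.02],0],[0,[0,0,0.02],0],[0,[0,0,0.02],0]]'
python3 - <<'E'
from plant import manip
import cv2,pickle,numpy as np
s=manip.state();f=manip.grab_frame("wrist");f["st"]=s;g=manip.grab_frame("side");pickle.dump((f,g),open("w3.pkl","wb"))
print(s["tool_pos"],s["contact_force"])
a=cv2.resize(f["img"],(400,300),interpolation=3);b=cv2.resize(g["img"][130:280,220:370],(400,400),interpolation=2)
o=np.zeros((400,800,3),np.uint8);o[:300,:400]=a;o[:,400:]=b
cv2.imwrite("pics/w3.png",o[:,:,::-1])
E
```

```text
time: 7.9
tool_pos: [0.5157, 0.0526, 0.2759]
tool_rot: [0.0, -0.038, 0.999, 0.0]
contact_force: [-0.9, 0.9, 1.3]
gripper_width: 0.171
grasp_force: 58.5
[0.51573269 0.05261822 0.27586063] [-0.91290982  0.94758619  1.25369297]
```

View pics/w3.png

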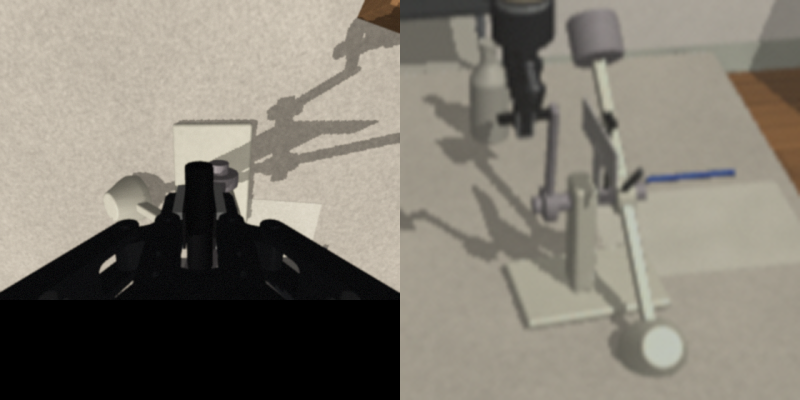

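```bash
cat >meas.py <<'E'
from geo import *; import cv2
p=np.load("stand.npy")
def phi(st):
    q=(st["tool_pos"]-[p[0],p[1],0])@R.from_euler("z",p[2]).as_matrix()
    return np.arcsin(-q[1]/.15),q
def samp(im,uv): return cv2.remap(im,uv[:,0].astype(np.float32),uv[:,1].astype(np.float32),cv2.INTER_LINEAR)[:,0]
rr=np.r_[np.linspace(-.16,-.04,40),np.linspace(.04,.165,40)]
G=np.arange(-.6,1.,.005)
def score(f,off=14,vof=0):
    im=cv2.GaussianBlur(f["img"].astype(np.float32).mean(2),(0,0),.6)
    out=[]
    for t in G:
        L=lambda e:samp(im,proj(f,toW(p,[boom(t,.05,r,0) for r in rr]))+[e,0])
        b=L(0); s=np.minimum(b-L(-7),b-L(7)); out.append(np.clip(s,-40,40).mean())
    return np.array(out)
def theta(f):
    s=cv2.GaussianBlur(score(f)[None],(0,0),3)[0]; i=int(np.clip(s.argmax(),3,len(s)-4)); c=np.polyfit(G[i-3:i+4],s[i-3:i+4],2)
    return -c[1]/2/c[0],s
E
python3 - <<'E'
from meas import *; import pickle
f,g=pickle.load(open("w3.pkl","rb")); f0=pickle.load(open("f0.pkl","rb"))["side"]
print(phi(f["st"]))
for h in(f0,g):
    t,s=theta(h); print(t); print(np.round(s[::10],0))
    print(np.round(proj(h,toW(p,[boom(.76,.055,r,z) for r,z in((-.21,.0165),(-.1,0),(0,0),(.1,0),(.21,0))])),1).tolist())
    # bar column centre at some rows
    im=h["img"].astype(float).mean(2)
    for v in (165,180,215,225,235): print(v,np.round(im[v,285:325]).astype(int).tolist())
E
```

```text
(np.float64(0.16137317754245808), array([-0.08410969, -0.02410105,  0.27586063]))
-0.4714385672899499
[-11. -11.  -8.  -8. -12. -14. -15. -16. -14. -13. -12. -12. -14. -16.
 -16. -16. -15. -14. -13. -13. -13. -13. -13. -15. -19. -25. -31. -33.
 -31. -25. -19. -15.]
[[315.4, 260.4], [308.0, 229.6], [302.5, 201.8], [297.1, 174.6], [291.3, 145.4]]
165 [140, 140, 140, 140, 141, 142, 142, 139, 118, 106, 144, 167, 173, 166, 145, 142, 144, 144, 143, 143, 143, 143, 142, 144, 145, 145, 144, 145, 144, 144, 144, 144, 144, 144, 145, 144, 144, 143, 142, 143]
180 [139, 141, 140, 135, 111, 85, 75, 75, 75, 74, 77, 90, 100, 90, 119, 163, 169, 146, 142, 144, 144, 143, 144, 143, 145, 144, 144, 142, 142, 143, 144, 143, 141, 142, 142, 142, 142, 142, 141, 141]
215 [91, 114, 129, 134, 133, 134, 135, 134, 140, 152, 156, 156, 156, 157, 155, 155, 155, 149, 122, 111, 153, 176, 179, 173, 154, 155, 158, 157, 156, 156, 156, 156, 156, 156, 156, 157, 156, 156, 156, 156]
225 [96, 118, 131, 133, 134, 134, 134, 135, 143, 151, 153, 152, 152, 152, 153, 153, 153, 154, 153, 147, 120, 111, 154, 176, 178, 172, 151, 151, 155
[... 843 characters left out ...]
, 153, 154, 154, 152, 151, 151, 152, 153, 152, 150, 150, 150, 150, 150, 151, 150, 149]
215 [96, 120, 138, 141, 143, 142, 143, 143, 149, 162, 167, 166, 167, 167, 166, 165, 165, 158, 130, 120, 166, 188, 192, 185, 166, 166, 169, 167, 166, 166, 166, 167, 167, 166, 167, 167, 166, 166, 166, 166]
225 [104, 125, 141, 142, 142, 144, 143, 144, 151, 161, 162, 162, 163, 163, 164, 163, 163, 163, 164, 157, 127, 121, 170, 189, 190, 183, 162, 161, 165, 165, 165, 165, 163, 164, 163, 165, 165, 165, 165, 164]
235 [110, 130, 140, 143, 144, 144, 145, 137, 120, 115, 125, 144, 160, 165, 166, 163, 164, 164, 164, 163, 164, 157, 126, 121, 169, 188, 190, 184, 169, 163, 163, 162, 159, 154, 154, 152, 152, 152, 153, 153]
```

```bash
cat >snap.py <<'E'
import sys,pickle; from plant import manip; from meas import *
s=manip.state();g=manip.grab_frame("side");s2=manip.state();w=manip.grab_frame("wrist")
g["st"]=s;w["st"]=s2;g["w"]=w;pickle.dump(g,open(sys.argv[1]+".pkl","wb"));ph,q=phi(s)
print(sys.argv[1],"t %.2f phi %.4f"%(s["time"],ph),np.round(q,4),np.round(s["contact_force"],1))
E
python3 -m pendant '[[0,[0,0.02,-0.003],0],[0,[0,0.04,-0.006],0],[0,[0,0.06,-0.008],0],[0,[0,0.08,-0.01],0],[0,[0,0.1,-0.012],0],[0,[0,0.12,-0.013],0],[0,[0,0.14,-0.015],0],[0,[0,0.163,-0.015],0],[0,[0,0.163,-0.015],0]]' >/dev/null
python3 snap.py c1
python3 -m pendant '[[0,[0,0.02,0],0],[0,[0,0.04,0],0],[0,[0,0.06,0.001],0],[0,[0,0.08,0.001],0],[0,[0,0.1,0.002],0],[0,[0,0.12,0.003],0],[0,[0,0.14,0.004],0],[0,[0,0.163,0.005],0],[0,[0,0.163,0.005],0]]' >/dev/null
python3 snap.py c2
python3 - <<'E'
import pickle,cv2,numpy as np
from meas import *
a,b=[pickle.load(open(n+".pkl","rb")) for n in("c1","c2")]
P=lambda t:np.round(proj(a,toW(p,[boom(t,.055,-.21,.0165),boom(t,.055,.21,0)])),1).tolist()
for t in (.76,.6,.5,.2,.06,-.1): print(t,P(t))
c=[cv2.resize(x["img"][135:275,270:336],(0,0),fx=4,fy=4,interpolation=2) for x in (a,b)]
w=cv2.resize(b["w"]["img"],(264,198),interpolation=3); w=np.vstack([w,np.zeros((560-198,264,3),np.uint8)])
cv2.imwrite("pics/c12.png",np.hstack(c+[w])[:,:,::-1])
E
```

```text
c1 t 8.90 phi 0.0398 [-0.084 -0.006  0.278] [-1.6 -6.1  2.4]
c2 t 9.90 phi -0.0960 [-0.0839  0.0144  0.2786] [-4.5 -4.8  6. ]
0.76 [[315.4, 260.4], [291.3, 145.4]]
0.6 [[317.7, 257.7], [289.5, 149.3]]
0.5 [[319.0, 255.1], [288.6, 152.3]]
0.2 [[321.9, 243.7], [286.6, 163.7]]
0.06 [[322.7, 236.6], [286.2, 169.9]]
-0.1 [[323.0, 227.4], [286.1, 177.5]]
```

View pics/c12.png

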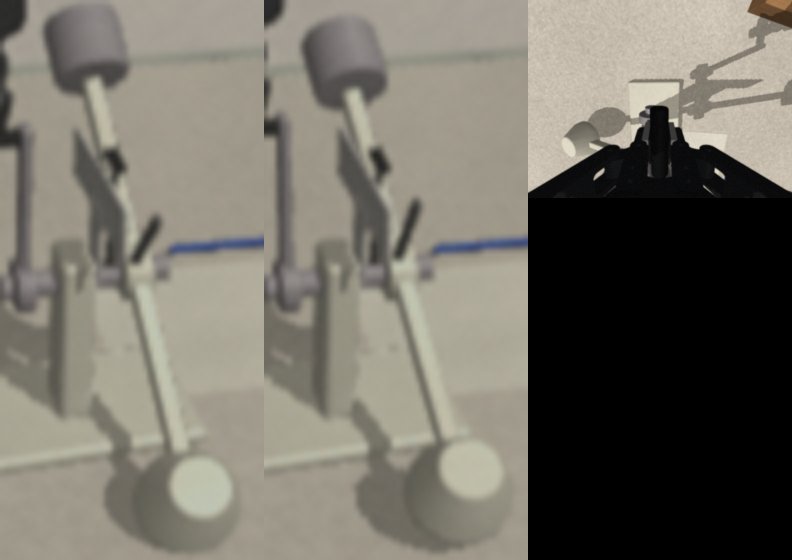

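```bash
cat >meas.py <<'E'
from geo import *; import cv2
p=np.load("stand.npy")
def phi(st):
    q=(st["tool_pos"]-[p[0],p[1],0])@R.from_euler("z",p[2]).as_matrix()
    return np.arcsin(-q[1]/.15),q
def samp(im,uv): return cv2.remap(im,uv[:,0].astype(np.float32),uv[:,1].astype(np.float32),cv2.INTER_CUBIC)[:,0]
A=np.linspace(0,2*np.pi,60)
LAMP=[(.055+r*np.cos(a),-.21+r*np.sin(a),z) for r,z in((.045,-.0135),(.044,0),(.038,.018),(.03,.035),(.022,.0465)) for a in A]
CW=[(.055+.035*np.cos(a),y,.035*np.sin(a)) for y in(.18,.24) for a in A]
G=np.arange(-.6,1.,.01)
def outline(f,t,B,off):
    h=cv2.convexHull((proj(f,toW(p,[boom(t,*b) for b in B]))+off).astype(np.float32))[:,0]
    d=np.roll(h,-1,0)-h; s=np.r_[0,np.cumsum(np.hypot(*d.T))]; h2=np.vstack([h,h[:1]])
    u=np.linspace(0,s[-1],120,endpoint=False); P=np.c_[np.interp(u,s,h2[:,0]),np.interp(u,s,h2[:,1])]
    T=np.roll(P,-1,0)-np.roll(P,1,0); N=np.c_[T[:,1],-T[:,0]]; N/=np.linalg.norm(N,axis=1)[:,None]
    if ((P-P.mean(0))*N).sum()<0: N=-N
    return P,N
def curve(f,B,sel,off):
    im=cv2.GaussianBlur(f["img"].astype(np.float32).mean(2),(0,0),.7); im/=np.median(im[200:300,180:260])
    o=[]
    for t in G:
        P,N=outline(f,t,B,np.array(off)); k=sel(N); P,N=P[k],N[k]
        o.append(np.clip(samp(im,P+1.2*N)-samp(im,P-1.2*N),-.05,.3).mean())
    return np.array(o)
def peak(s,lo,hi):
    m=(G>lo)&(G<hi); j=np.where(m)[0]; i=j[s[j].argmax()]; i=min(max(i,3),len(G)-4); c=np.polyfit(G[i-3:i+4]-G[i],s[i-3:i+4],2)
    return G[i]-c[1]/2/c[0],s[i]
selL=lambda N:(N[:,1]>-.3)&(N[:,0]>-.5)      # lower and right rim
selC=lambda N:(N[:,0]>.2)|(N[:,1]<-.5)       # right and top
OL=[0,0];OC=[0,0]
def theta(f,lo=-.6,hi=1.):
    return peak(curve(f,LAMP,selL,OL),lo,hi),peak(curve(f,CW,selC,OC),lo,hi)
E
python3 - <<'E'
from meas import *; import pickle
F=[(pickle.load(open("f0.pkl","rb"))["side"],.761),(pickle.load(open("w3.pkl","rb"))[1],.761)]+[(pickle.load(open(n+".pkl","rb")),t) for n,t in(("c1",.64),("c2",.504))]
for f,t in F:
  for B,s,n in((LAMP,selL,"L"),(CW,selC,"C")):
    best=[]
    for dx in(-2,-1,0,1,2): 
        c=curve(f,B,s,[dx,0]); pk=peak(c,-.6,1); best.append((dx,round(pk[0],3),round(pk[1],3)))
    print(n,t,best)
E
```

```text
L 0.761 [(-2, np.float64(0.517), np.float32(0.121)), (-1, np.float64(0.525), np.float32(0.106)), (0, np.float64(0.524), np.float32(0.082)), (1, np.float64(0.519), np.float32(0.062)), (2, np.float64(0.519), np.float32(0.05))]
C 0.761 [(-2, np.float64(0.896), np.float32(0.133)), (-1, np.float64(0.872), np.float32(0.182)), (0, np.float64(0.838), np.float32(0.209)), (1, np.float64(0.803), np.float32(0.212)), (2, np.float64(0.786), np.float32(0.178))]
L 0.761 [(-2, np.float64(0.514), np.float32(0.12)), (-1, np.float64(0.519), np.float32(0.104)), (0, np.float64(0.518), np.float32(0.08)), (1, np.float64(0.517), np.float32(0.062)), (2, np.float64(0.521), np.float32(0.051))]
C 0.761 [(-2, np.float64(0.91), np.float32(0.141)), (-1, np.float64(0.884), np.float32(0.189)), (0, np.float64(0.849), np.float32(0.212)), (1, np.float64(0.813), np.float32(0.211)), (2, np.float64(0.797), np.float32(0.177))]
L 0.64 [(-2, np.float64(0.601), np.float32(0.075)), (-1, np.float64(0.598), np.float32(0.089)), (0, np.float64(0.594), np.float32(0.111)), (1, np.float64(0.618), np.float32(0.12)), (2, np.float64(0.664), np.float32(0.112))]
C 0.64 [(-2, np.float64(0.776), np.float32(0.106)), (-1, np.float64(0.733), np.float32(0.155)), (0, np.float64(0.705), np.float32(0.195)), (1, np.float64(0.687), np.float32(0.199)), (2, np.float64(0.68), np.float32(0.153))]
L 0.504 [(-2, np.float64(0.59), np.float32(0.091)), (-1, np.float64(0.583), np.float32(0.09)), (0, np.float64(0.572), np.float32(0.093)), (1, np.float64(0.561), np.float32(0.096)), (2, np.float64(1.154), np.float32(0.086))]
C 0.504 [(-2, np.float64(0.52), np.float32(0.098)), (-1, np.float64(0.557), np.float32(0.139)), (0, np.float64(0.561), np.float32(0.181)), (1, np.float64(0.555), np.float32(0.189)), (2, np.float64(0.556), np.float32(0.14))]
```

```bash
sed -i 's/^selC=.*/selC=lambda N:(N[:,1]<-.25)/' meas.py
python3 - <<'E'
from meas import *; import meas,pickle
F=[(pickle.load(open("w3.pkl","rb"))[1],.761)]+[(pickle.load(open(n+".pkl","rb")),t) for n,t in(("c1",.64),("c2",.504))]
for B,s,n in((LAMP,selL,"L"),(CW,selC,"C")):
    r=[]
    for dx in np.arange(-2,3.1,.5):
        for dy in np.arange(-3,3.1,.5):
            v=[]
            for f,t in F:
                meas.G=np.array([t]); v.append(float(curve(f,B,s,[dx,dy])[0]))
            r.append((np.mean(v),dx,dy,np.round(v,3).tolist()))
    r.sort(key=lambda x:-x[0]); print(n,r[:5])
    meas.G=G
    for f,t in F: print(t,peak(curve(f,B,s,r[0][1:3]),-.6,1))
E
```

```text
L [(np.float64(0.07769845426082611), np.float64(1.5), np.float64(-0.5), [0.048, 0.121, 0.065]), (np.float64(0.07766470809777577), np.float64(1.0), np.float64(0.0), [0.036, 0.117, 0.08]), (np.float64(0.07745080565412839), np.float64(1.5), np.float64(0.0), [0.036, 0.118, 0.078]), (np.float64(0.07588424657781918), np.float64(1.0), np.float64(0.5), [0.03, 0.107, 0.09]), (np.float64(0.07537175342440605), np.float64(1.0), np.float64(-0.5), [0.046, 0.118, 0.063])]
0.761 (np.float64(0.5441355101556249), np.float32(0.060965955))
0.64 (np.float64(0.651567326563335), np.float32(0.121178545))
0.504 (np.float64(0.9864774461786543), np.float32(0.09801313))
C [(np.float64(0.1965347627798716), np.float64(1.0), np.float64(-1.0), [0.205, 0.201, 0.184]), (np.float64(0.1944600691397985), np.float64(1.5), np.float64(-1.0), [0.202, 0.197, 0.185]), (np.float64(0.19306305050849915), np.float64(0.5), np.float64(-1.0), [0.203, 0.202, 0.174]), (np.float64(0.19018943111101785), np.float64(1.0), np.float64(-1.5), [0.19, 0.195, 0.186]), (np.float64(0.18900670607884726), np.float64(1.0), np.float64(-0.5), [0.201, 0.193, 0.173])]
0.761 (np.float64(0.7487540677210338), np.float32(0.20610973))
0.64 (np.float64(0.6406356970959024), np.float32(0.20103814))
0.504 (np.float64(0.5169263083425794), np.float32(0.18708201))
```

```bash
sed -i 's/^OL=.*/OL=[0,0];OC=[1,-1]/' meas.py
cat >step.py <<'E'
# step.py nrows_executed theta_target T_ref : log, look, estimate, plan
import sys,json,os,pickle; from plant import manip; from meas import *
from scipy.optimize import least_squares
n,tgt,T=int(sys.argv[1]),float(sys.argv[2]),float(sys.argv[3])
K,MG,C,J,LAG,DT=.062,.111,.005,.035,.05,.02
D=json.load(open("log.json")) if os.path.exists("log.json") else dict(kn=[],me=[],plan=[],cmd=-.0985,i=0)
s=manip.state(); t0=s["time"]; g=manip.grab_frame("side"); ph=phi(s)[0]; g["st"]=s; D["i"]+=1
pickle.dump(g,open(f"g{D['i']}.pkl","wb"))
ts=t0-.1*n
if n: D["kn"].append([ts,D["cmd"]])
for k in range(n): D["kn"].append([ts+.1*(k+1),D["plan"][k]])
if n: D["cmd"]=D["plan"][n-1]
else: D["kn"].append([t0,D["cmd"]])
th,sc=peak(curve(g,CW,selC,OC),max(-.5,(D["pred"] if "pred" in D else .5)-.25),min(.9,(D["pred"] if "pred" in D else .5)+.25))
D["me"].append([t0,float(th),float(ph)])
kn=np.array(D["kn"]); me=np.array(D["me"]); bias=np.mean(me[:,2]-np.interp(me[:,0],kn[:,0]+LAG,kn[:,1]))
def sim(th,om,t,pht,m):  # pht: lever at times t (step DT)
    o=[];d=np.gradient(pht,DT)
    for f,fd in zip(pht,d):
        o.append((th,om)); b=th-f
        om+=DT*(m*MG*np.sin(th)-K*b-C*(om-fd))/(m*J); th+=DT*om
        if th>f+.6: th=f+.6; om=min(om,fd)
    return np.array(o)
W=me[me[:,0]>t0-5.]; tt=np.arange(W[0,0],t0+1e-6,DT); lev_t=np.interp(tt,kn[:,0]+LAG,kn[:,1])+bias
def rs(x):
    o=sim(x[0],x[1],tt,lev_t,x[2]); q=np.interp(W[:,0],tt,o[:,0]) if len(tt)>1 else o[:1,0]
    # allow a constant bias x[3]
    return np.r_[(q+x[3]-W[:,1])/.012,(x[2]-1.03)/.1,x[3]/.02,(x[1])/.3]
e=least_squares(rs,[min(W[0,1],W[0,2]+.6),0,1.03,0],x_scale=[.1,.1,.1,.02])
th0,om0=sim(e.x[0],e.x[1],tt,lev_t,e.x[2])[-1]; m=e.x[2]
print("t %.2f meas th %.3f (%.2f) phi %.3f cmd %.3f bias %.3f| est th %.3f om %.3f m %.3f b %.3f bias %.3f"%(t0,th,sc,ph,D["cmd"],bias,th0,om0,m,th0-ph,e.x[3]))
print("meas",np.round(me[-6:,1],3).tolist(),"resid",np.round(rs(e.x)[:len(W)]*.012,3)[-6:].tolist())
N=25; st=.05; tk=np.r_[0,st,st+.1*np.arange(1,N+1)]; tf=np.arange(0,tk[-1],DT)
# reference
ref=th0+(tgt-th0)*np.clip(tf/T,0,1)**2*(3-2*np.clip(tf/T,0,1)) if T>0 else np.full_like(tf,tgt)
pe=tgt-m*MG/K*np.sin(tgt)
last=kn[kn[:,0]>t0-.11]
def cost(u):
    v=np.cumsum(u)+D["cmd"]; f=np.interp(tf-LAG,np.r_[-.1,tk],np.r_[kn[-2,1] if len(kn)>1 else D["cmd"],D["cmd"],D["cmd"],v])+bias
    r=[]
    for mm in (m-.04,m+.04):
        o=sim(th0,om0,tf,f,mm); r+=[(o[::4,0]-ref[::4])/.05,[(o[-1,0]-tgt)/.03,(o[-1,1])/.03]]
    return np.concatenate(r+[u/.03,np.diff(np.r_[0,u])/.03])
z=least_squares(cost,np.zeros(N),bounds=(-.06,.06),max_nfev=30)
v=np.cumsum(z.x)+D["cmd"]; out=[]; c=D["cmd"]; plan=[]
for a in v[:10]:
    dy=round(-1.25*(np.sin(a)-np.sin(c)),2 if 0 else 3); dz=round(-1.25*(np.cos(a)-np.cos(c)),3); out.append((dy,dz)); plan.append(float(np.arcsin(np.sin(c)-dy/1.25)))
f=np.interp(tf-LAG,np.r_[0,tk],np.r_[D["cmd"],D["cmd"],D["cmd"],v])+bias; o=sim(th0,om0,tf,f,m)
D["plan"]=plan; D["pred"]=float(np.interp(.6,tf,o[:,0]))
print("plan phi",np.round(plan,3).tolist(),"| th at .25s steps",np.round(np.interp(np.arange(.3,2.5,.25),tf,o[:,0]),3).tolist(), "minmax b",np.round([(o[:,0]-f).min(),(o[:,0]-f).max()],2))
print(" ".join(f"[0,[0,{a},{b}],0]," for a,b in out))
if not (len(sys.argv)>4): json.dump(D,open("log.json","w"))
E
python3 step.py 0 0.062 3
```

```text
Traceback (most recent call last):
  File "step.py", line 29, in <module>
    e=least_squares(rs,[min(W[0,1],W[0,2]+.6),0,1.03,0],x_scale=[.1,.1,.1,.02])
  File "step.py", line 26, in rs
    o=sim(x[0],x[1],tt,lev_t,x[2]); q=np.interp(W[:,0],tt,o[:,0]) if len(tt)>1 else o[:1,0]
  File "step.py", line 18, in sim
    o=[];d=np.gradient(pht,DT)
           ~~~~~~~~~~~^^^^^^^^
ValueError: Shape of array too small to calculate a numerical gradient, at least (edge_order + 1) elements are required.
```

```bash
echo '{"kn":[[9.0,0.0375],[9.8,-0.0985]],"me":[[9.9,0.51,-0.096]],"plan":[],"cmd":-0.0985,"i":0}' >log.json
python3 step.py 0 0.062 3.0
```

```text
t 10.05 meas th 0.504 (0.19) phi -0.096 cmd -0.099 bias 0.003| est th 0.504 om 0.000 m 1.030 b 0.600 bias 0.000
meas [0.51, 0.504] resid [-0.0, -0.0]
plan phi [-0.105, -0.113, -0.123, -0.136, -0.148, -0.164, -0.179, -0.196, -0.214, -0.225] | th at .25s steps [0.491, 0.463, 0.426, 0.383, 0.341, 0.27, 0.207, 0.156, 0.122] minmax b [0.01 0.61]
[0,[0,0.008,0.001],0], [0,[0,0.018,0.002],0], [0,[0,0.031,0.003],0], [0,[0,0.046,0.005],0], [0,[0,0.062,0.008],0], [0,[0,0.081,0.011],0], [0,[0,0.1,0.014],0], [0,[0,0.12,0.018],0], [0,[0,0.143,0.023],0], [0,[0,0.156,0.026],0],
```

```bash
python3 -m pendant '[[0,[0,0.008,0.001],0],[0,[0,0.018,0.002],0],[0,[0,0.031,0.003],0],[0,[0,0.046,0.005],0],[0,[0,0.062,0.008],0],[0,[0,0.081,0.011],0],[0,[0,0.1,0.014],0],[0,[0,0.12,0.018],0],[0,[0,0.143,0.023],0],[0,[0,0.156,0.026],0]]' >/dev/null; python3 step.py 10 0.062 2.5
```

```text
t 11.10 meas th 0.379 (0.19) phi -0.224 cmd -0.225 bias 0.000| est th 0.380 om -0.178 m 1.030 b 0.605 bias 0.000
meas [0.51, 0.504, 0.379] resid [0.0, -0.002, 0.002]
plan phi [-0.232, -0.24, -0.246, -0.25, -0.251, -0.25, -0.246, -0.24, -0.23, -0.218] | th at .25s steps [0.331, 0.297, 0.263, 0.227, 0.19, 0.153, 0.119, 0.091, 0.071] minmax b [0.02 0.61]
[0,[0,0.009,0.002],0], [0,[0,0.018,0.004],0], [0,[0,0.025,0.006],0], [0,[0,0.03,0.007],0], [0,[0,0.032,0.008],0], [0,[0,0.03,0.007],0], [0,[0,0.026,0.006],0], [0,[0,0.018,0.004],0], [0,[0,0.006,0.002],0], [0,[0,-0.009,-0.002],0],
```

```bash
python3 -m pendant '[[0,[0,0.009,0.002],0],[0,[0,0.018,0.004],0],[0,[0,0.025,0.006],0],[0,[0,0.03,0.007],0],[0,[0,0.032,0.008],0],[0,[0,0.03,0.007],0]]' >/dev/null; python3 step.py 6 0.062 2
```

```text
t 11.75 meas th 0.252 (0.19) phi -0.247 cmd -0.250 bias 0.001| est th 0.260 om -0.214 m 0.924 b 0.506 bias -0.003
meas [0.51, 0.504, 0.379, 0.252] resid [0.0, -0.004, -0.0, 0.005]
plan phi [-0.19, -0.13, -0.07, -0.014, 0.025, 0.044, 0.049, 0.043, 0.031, 0.016] | th at .25s steps [0.192, 0.142, 0.108, 0.089, 0.079, 0.074, 0.07, 0.067, 0.065] minmax b [0.05 0.51]
[0,[0,-0.073,-0.016],0], [0,[0,-0.147,-0.028],0], [0,[0,-0.222,-0.036],0], [0,[0,-0.292,-0.039],0], [0,[0,-0.34,-0.038],0], [0,[0,-0.364,-0.038],0], [0,[0,-0.37,-0.037],0], [0,[0,-0.363,-0.038],0], [0,[0,-0.348,-0.038],0], [0,[0,-0.329,-0.039],0],
```

```bash
python3 -m pendant '[[0,[0,-0.073,-0.016],0],[0,[0,-0.147,-0.028],0],[0,[0,-0.222,-0.036],0],[0,[0,-0.292,-0.039],0]]' >/dev/null; python3 step.py 4 0.062 1.5
```

```text
t 12.20 meas th 0.145 (0.18) phi -0.031 cmd -0.014 bias 0.003| est th 0.150 om -0.214 m 0.909 b 0.181 bias -0.003
meas [0.51, 0.504, 0.379, 0.252, 0.145] resid [0.0, -0.003, 0.001, 0.001, 0.002]
plan phi [0.019, 0.05, 0.069, 0.075, 0.071, 0.06, 0.046, 0.03, 0.014, -0.001] | th at .25s steps [0.096, 0.068, 0.056, 0.052, 0.052, 0.053, 0.053, 0.052, 0.048] minmax b [-0.01  0.16]
[0,[0,-0.041,0.0],0], [0,[0,-0.079,0.001],0], [0,[0,-0.103,0.003],0], [0,[0,-0.11,0.003],0], [0,[0,-0.106,0.003],0], [0,[0,-0.092,0.002],0], [0,[0,-0.074,0.001],0], [0,[0,-0.054,0.0],0], [0,[0,-0.034,0.0],0], [0,[0,-0.016,-0.0],0],
```

```bash
python3 -m pendant '[[0,[0,-0.041,0],0],[0,[0,-0.079,0.001],0],[0,[0,-0.103,0.003],0],[0,[0,-0.11,0.003],0],[0,[0,-0.106,0.003],0]]' >/dev/null; python3 step.py 5 0.062 1
```

```text
t 12.75 meas th 0.052 (0.21) phi 0.058 cmd 0.071 bias -0.000| est th 0.053 om -0.099 m 0.910 b -0.004 bias 0.001
meas [0.51, 0.504, 0.379, 0.252, 0.145, 0.052] resid [0.0, -0.002, 0.002, -0.0, -0.003, 0.002]
plan phi [0.079, 0.081, 0.078, 0.067, 0.053, 0.036, 0.018, 0.002, -0.014, -0.028] | th at .25s steps [0.034, 0.032, 0.037, 0.046, 0.055, 0.061, 0.064, 0.065, 0.066] minmax b [-0.05  0.12]
[0,[0,-0.009,0.001],0], [0,[0,-0.012,0.001],0], [0,[0,-0.008,0.001],0], [0,[0,0.005,-0.0],0], [0,[0,0.023,-0.001],0], [0,[0,0.044,-0.002],0], [0,[0,0.066,-0.003],0], [0,[0,0.087,-0.003],0], [0,[0,0.107,-0.003],0], [0,[0,0.124,-0.003],0],
```

```bash
python3 -m pendant '[[0,[0,-0.009,0.001],0],[0,[0,-0.012,0.001],0],[0,[0,-0.008,0.001],0],[0,[0,0.005,0],0],[0,[0,0.023,-0.001],0],[0,[0,0.044,-0.002],0]]' >/dev/null; python3 step.py 6 0.062 1
```

```text
t 13.40 meas th 0.003 (0.21) phi 0.031 cmd 0.036 bias -0.002| est th 0.003 om -0.011 m 0.909 b -0.027 bias 0.005
meas [0.504, 0.379, 0.252, 0.145, 0.052, 0.003] resid [0.001, 0.005, 0.0, -0.006, -0.008, 0.006]
plan phi [0.05, 0.061, 0.063, 0.058, 0.046, 0.03, 0.013, -0.006, -0.022, -0.036] | th at .25s steps [0.004, 0.013, 0.026, 0.041, 0.054, 0.062, 0.067, 0.069, 0.07] minmax b [-0.05  0.13]
[0,[0,-0.018,0.001],0], [0,[0,-0.031,0.001],0], [0,[0,-0.034,0.002],0], [0,[0,-0.027,0.001],0], [0,[0,-0.012,0.001],0], [0,[0,0.007,-0.0],0], [0,[0,0.029,-0.001],0], [0,[0,0.052,-0.001],0], [0,[0,0.072,-0.001],0], [0,[0,0.09,0.0],0],
```

```bash
python3 - <<'E'
s=open("step.py").read()
s=s.replace("tt,lev_t,x[2])","tt,lev_t+x[4],x[2])").replace("x[3]/.02,","x[3]/.02,x[4]/.02,(x[3]+x[4])/.02,")
s=s.replace("0,1.03,0],x_scale=[.1,.1,.1,.02]","0,1.03,0,0],x_scale=[.1,.1,.1,.02,.02]")
s=s.replace("tt,lev_t,e.x[2])[-1]; m=e.x[2]","tt,lev_t+e.x[4],e.x[2])[-1]; m=e.x[2]; bias+=e.x[4]; print('delta phi %.3f'%e.x[4])")
s=s.replace("t0-5.","t0-3.5")
open("step.py","w").write(s)
E
python3 -m pendant '[[0,[0,-0.018,0.001],0],[0,[0,-0.031,0.001],0],[0,[0,-0.034,0.002],0],[0,[0,-0.027,0.001],0],[0,[0,-0.012,0.001],0]]' >/dev/null; python3 step.py 5 0.062 1
```

```text
delta phi -0.023
t 13.95 meas th -0.028 (0.19) phi 0.039 cmd 0.046 bias -0.026| est th -0.026 om -0.029 m 0.884 b -0.065 bias 0.001
meas [0.379, 0.252, 0.145, 0.052, 0.003, -0.028] resid [0.0, 0.007, 0.005, -0.002, -0.006, 0.003]
plan phi [0.091, 0.133, 0.156, 0.159, 0.147, 0.123, 0.093, 0.061, 0.03, 0.002] | th at .25s steps [-0.031, -0.022, -0.002, 0.023, 0.045, 0.06, 0.068, 0.071, 0.071] minmax b [-0.16  0.15]
[0,[0,-0.057,0.004],0], [0,[0,-0.109,0.01],0], [0,[0,-0.137,0.014],0], [0,[0,-0.141,0.015],0], [0,[0,-0.126,0.012],0], [0,[0,-0.096,0.008],0], [0,[0,-0.059,0.004],0], [0,[0,-0.019,0.001],0], [0,[0,0.02,-0.001],0], [0,[0,0.055,-0.001],0],
```

```bash
python3 -m pendant '[[0,[0,-0.057,0.004],0],[0,[0,-0.109,0.01],0],[0,[0,-0.137,0.014],0],[0,[0,-0.141,0.015],0],[0,[0,-0.126,0.012],0]]' >/dev/null; python3 step.py 5 0.062 1
```

```text
delta phi -0.027
t 14.50 meas th -0.048 (0.17) phi 0.146 cmd 0.147 bias -0.031| est th -0.047 om 0.025 m 0.902 b -0.194 bias 0.004
meas [0.252, 0.145, 0.052, 0.003, -0.028, -0.048] resid [0.006, 0.007, 0.001, -0.006, -0.004, 0.004]
plan phi [0.148, 0.141, 0.126, 0.104, 0.079, 0.051, 0.025, 0.0, -0.02, -0.037] | th at .25s steps [-0.032, -0.009, 0.017, 0.04, 0.057, 0.066, 0.07, 0.07, 0.069] minmax b [-0.16  0.15]
[0,[0,-0.001,0.0],0], [0,[0,0.008,-0.001],0], [0,[0,0.026,-0.004],0], [0,[0,0.053,-0.007],0], [0,[0,0.085,-0.01],0], [0,[0,0.119,-0.012],0], [0,[0,0.152,-0.013],0], [0,[0,0.183,-0.013],0], [0,[0,0.208,-0.013],0], [0,[0,0.229,-0.013],0],
```

```bash
python3 - <<'E'
from meas import *; import pickle,glob
g=pickle.load(open("g9.pkl","rb")) if glob.glob("g9.pkl") else pickle.load(open("g8.pkl","rb"))
print(g["st"]["time"])
def dr(f,t,ov):
    im=cv2.resize(f["img"][135:275,270:336],(0,0),fx=4,fy=4,interpolation=2).copy()
    if ov:
        for tt,col in((t,(255,0,0)),(t+.1,(0,160,0))):
            X=lambda P:((np.array(P)-[270,135]+.5)*4).astype(int)
            for B,o in((CW,OC),(LAMP,OC)): cv2.polylines(im,[X(outline(f,tt,B,np.array(o))[0])],True,col,1)
            a=X(proj(f,toW(p,[boom(tt,.051,0,.02),boom(tt,.051,0,.115)]))+OC); cv2.line(im,tuple(map(int,a[0])),tuple(map(int,a[1])),col,1)
    return im
c=pickle.load(open("c2.pkl","rb"))
cv2.imwrite("pics/chk.png",np.hstack([dr(g,-.048,0),dr(g,-.048,1),dr(c,.504,1)])[:,:,::-1])
E
```

```text
14.5
```

View pics/chk.png

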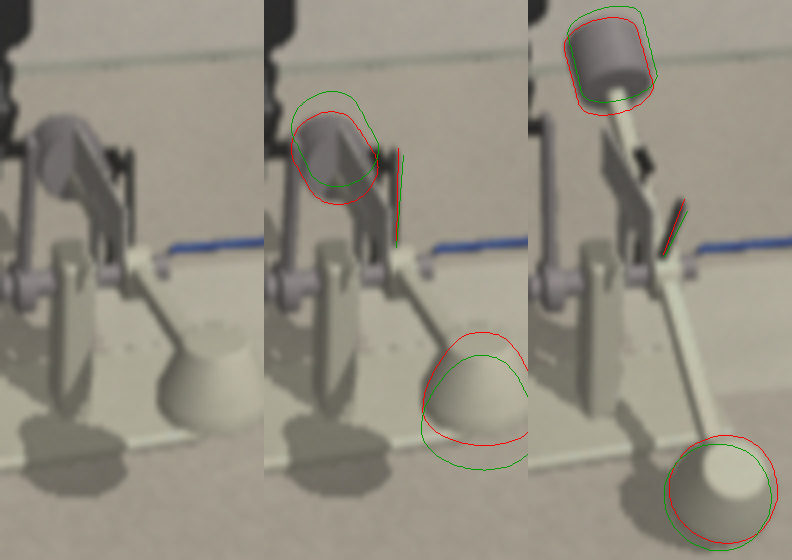

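```bash
python3 -m pendant '[[0,[0,-0.001,0],0],[0,[0,0.008,-0.001],0],[0,[0,0.026,-0.004],0],[0,[0,0.053,-0.007],0],[0,[0,0.085,-0.01],0]]' >/dev/null; python3 step.py 5 0.062 1
```

```text
delta phi -0.018
t 15.05 meas th -0.039 (0.18) phi 0.088 cmd 0.079 bias -0.022| est th -0.054 om 0.039 m 1.055 b -0.142 bias 0.017
meas [0.145, 0.052, 0.003, -0.028, -0.048, -0.039] resid [-0.001, -0.001, -0.004, -0.002, -0.002, 0.002]
plan phi [0.104, 0.124, 0.131, 0.124, 0.107, 0.083, 0.055, 0.026, -0.002, -0.026] | th at .25s steps [-0.041, -0.022, 0.002, 0.026, 0.046, 0.061, 0.069, 0.074, 0.076] minmax b [-0.14  0.17]
[0,[0,-0.032,0.003],0], [0,[0,-0.057,0.006],0], [0,[0,-0.065,0.007],0], [0,[0,-0.057,0.006],0], [0,[0,-0.036,0.003],0], [0,[0,-0.006,0.0],0], [0,[0,0.029,-0.002],0], [0,[0,0.066,-0.003],0], [0,[0,0.1,-0.004],0], [0,[0,0.131,-0.003],0],
```

```bash
sed -i 's/t0-3.5/t0-5/' step.py; python3 -m pendant '[[0,[0,-0.032,0.003],0],[0,[0,-0.057,0.006],0],[0,[0,-0.065,0.007],0],[0,[0,-0.057,0.006],0],[0,[0,-0.036,0.003],0]]' >/dev/null; python3 step.py 5 0.062 1
```

```text
delta phi -0.035
t 15.60 meas th -0.011 (0.21) phi 0.113 cmd 0.107 bias -0.039| est th -0.014 om 0.092 m 0.932 b -0.127 bias 0.007
meas [0.052, 0.003, -0.028, -0.048, -0.039, -0.011] resid [0.007, -0.001, -0.004, -0.008, -0.002, 0.004]
plan phi [0.072, 0.034, 0.001, -0.023, -0.04, -0.05, -0.054, -0.054, -0.052, -0.048] | th at .25s steps [0.017, 0.04, 0.056, 0.064, 0.067, 0.068, 0.067, 0.066, 0.066] minmax b [-0.08  0.15]
[0,[0,0.044,-0.004],0], [0,[0,0.092,-0.007],0], [0,[0,0.133,-0.007],0], [0,[0,0.163,-0.007],0], [0,[0,0.184,-0.006],0], [0,[0,0.196,-0.006],0], [0,[0,0.202,-0.005],0], [0,[0,0.202,-0.005],0], [0,[0,0.199,-0.005],0], [0,[0,0.194,-0.006],0],
```

```bash
python3 -m pendant '[[0,[0,0.044,-0.004],0],[0,[0,0.092,-0.007],0],[0,[0,0.133,-0.007],0],[0,[0,0.163,-0.007],0],[0,[0,0.184,-0.006],0]]' >/dev/null; python3 step.py 5 0.062 1
```

```text
delta phi -0.019
t 16.15 meas th 0.031 (0.21) phi -0.032 cmd -0.040 bias -0.022| est th 0.013 om 0.064 m 1.065 b 0.046 bias 0.018
meas [0.003, -0.028, -0.048, -0.039, -0.011, 0.031] resid [-0.003, -0.001, -0.002, -0.0, -0.001, 0.001]
plan phi [-0.036, -0.032, -0.029, -0.026, -0.026, -0.026, -0.028, -0.03, -0.033, -0.035] | th at .25s steps [0.029, 0.038, 0.046, 0.052, 0.057, 0.061, 0.064, 0.066, 0.068] minmax b [0.08 0.13]
[0,[0,-0.005,-0.0],0], [0,[0,-0.01,-0.0],0], [0,[0,-0.014,-0.0],0], [0,[0,-0.017,-0.001],0], [0,[0,-0.018,-0.001],0], [0,[0,-0.017,-0.001],0], [0,[0,-0.015,-0.001],0], [0,[0,-0.012,-0.0],0], [0,[0,-0.009,-0.0],0], [0,[0,-0.006,-0.0],0],
```

```bash
python3 -m pendant '[[0,[0,-0.005,0],0],[0,[0,-0.01,0],0],[0,[0,-0.014,0],0],[0,[0,-0.017,-0.001],0],[0,[0,-0.018,-0.001],0]]' >/dev/null; python3 step.py 5 0.062 1
```

```text
delta phi -0.019
t 16.70 meas th 0.060 (0.21) phi -0.027 cmd -0.026 bias -0.022| est th 0.041 om 0.038 m 1.066 b 0.068 bias 0.018
meas [-0.028, -0.048, -0.039, -0.011, 0.031, 0.06] resid [-0.001, -0.002, -0.0, -0.0, 0.002, -0.001]
plan phi [-0.035, -0.044, -0.05, -0.054, -0.054, -0.053, -0.05, -0.047, -0.045, -0.042] | th at .25s steps [0.051, 0.056, 0.059, 0.06, 0.061, 0.061, 0.061, 0.061, 0.062] minmax b [0.09 0.13]
[0,[0,0.012,0.0],0], [0,[0,0.023,0.001],0], [0,[0,0.031,0.001],0], [0,[0,0.035,0.001],0], [0,[0,0.035,0.001],0], [0,[0,0.034,0.001],0], [0,[0,0.031,0.001],0], [0,[0,0.027,0.001],0], [0,[0,0.024,0.001],0], [0,[0,0.02,0.001],0],
```

```bash
python3 -m pendant '[[0,[0,0.012,0],0],[0,[0,0.023,0.001],0],[0,[0,0.031,0.001],0],[0,[0,0.035,0.001],0],[0,[0,0.035,0.001],0],[0,[0,0.034,0.001],0]]' >/dev/null; python3 step.py 6 0.055 1
```

```text
delta phi -0.018
t 17.35 meas th 0.076 (0.20) phi -0.043 cmd -0.053 bias -0.021| est th 0.058 om 0.015 m 1.075 b 0.102 bias 0.018
meas [-0.048, -0.039, -0.011, 0.031, 0.06, 0.076] resid [-0.003, -0.0, -0.001, 0.001, -0.001, 0.001]
plan phi [-0.058, -0.061, -0.062, -0.058, -0.054, -0.049, -0.042, -0.037, -0.031, -0.027] | th at .25s steps [0.061, 0.061, 0.059, 0.056, 0.054, 0.053, 0.053, 0.053, 0.054] minmax b [0.09 0.14]
[0,[0,0.006,0.0],0], [0,[0,0.01,0.001],0], [0,[0,0.011,0.001],0], [0,[0,0.007,0.0],0], [0,[0,0.002,0.0],0], [0,[0,-0.005,-0.0],0], [0,[0,-0.013,-0.001],0], [0,[0,-0.02,-0.001],0], [0,[0,-0.027,-0.001],0], [0,[0,-0.032,-0.001],0],
```

```bash
python3 -m pendant '[[0,[0,0.006,0],0],[0,[0,0.01,0.001],0],[0,[0,0.011,0.001],0],[0,[0,0.007,0],0],[0,[0,0.002,0],0],[0,[0,-0.005,0],0]]' >/dev/null; python3 step.py 6 0.055 1
```

```text
delta phi -0.018
t 18.00 meas th 0.076 (0.20) phi -0.046 cmd -0.049 bias -0.020| est th 0.059 om -0.011 m 1.065 b 0.105 bias 0.018
meas [-0.039, -0.011, 0.031, 0.06, 0.076, 0.076] resid [-0.001, -0.002, 0.001, -0.002, 0.0, 0.0]
plan phi [-0.042, -0.034, -0.026, -0.02, -0.015, -0.012, -0.01, -0.01, -0.01, -0.011] | th at .25s steps [0.054, 0.051, 0.049, 0.048, 0.049, 0.05, 0.052, 0.053, 0.054] minmax b [0.08 0.13]
[0,[0,-0.009,-0.0],0], [0,[0,-0.019,-0.001],0], [0,[0,-0.029,-0.001],0], [0,[0,-0.036,-0.001],0], [0,[0,-0.042,-0.001],0], [0,[0,-0.046,-0.001],0], [0,[0,-0.048,-0.001],0], [0,[0,-0.049,-0.001],0], [0,[0,-0.048,-0.001],0], [0,[0,-0.047,-0.001],0],
```

```bash
python3 -m pendant '[[0,[0,-0.009,0],0],[0,[0,-0.019,-0.001],0],[0,[0,-0.029,-0.001],0],[0,[0,-0.036,-0.001],0],[0,[0,-0.042,-0.001],0],[0,[0,-0.046,-0.001],0]]' >/dev/null; python3 step.py 6 0.055 1
```

```text
delta phi -0.018
t 18.65 meas th 0.064 (0.20) phi -0.015 cmd -0.012 bias -0.020| est th 0.047 om -0.014 m 1.052 b 0.062 bias 0.018
meas [-0.011, 0.031, 0.06, 0.076, 0.076, 0.064] resid [-0.002, 0.001, -0.002, 0.0, -0.001, 0.001]
plan phi [-0.007, -0.003, 0.0, 0.002, 0.001, -0.002, -0.004, -0.008, -0.012, -0.015] | th at .25s steps [0.043, 0.043, 0.044, 0.046, 0.049, 0.051, 0.053, 0.055, 0.055] minmax b [0.06 0.11]
[0,[0,-0.006,-0.0],0], [0,[0,-0.011,-0.0],0], [0,[0,-0.015,-0.0],0], [0,[0,-0.017,-0.0],0], [0,[0,-0.016,-0.0],0], [0,[0,-0.013,-0.0],0], [0,[0,-0.01,-0.0],0], [0,[0,-0.005,-0.0],0], [0,[0,-0.0,-0.0],0], [0,[0,0.004,0.0],0],
```

```bash
python3 -m pendant '[[0,[0,-0.006,0],0],[0,[0,-0.011,0],0],[0,[0,-0.015,0],0],[0,[0,-0.017,0],0],[0,[0,-0.016,0],0],[0,[0,-0.013,0],0]]' >/dev/null; python3 step.py 6 0.055 1
```

```text
delta phi -0.017
t 19.30 meas th 0.053 (0.21) phi -0.004 cmd -0.002 bias -0.019| est th 0.038 om -0.004 m 1.023 b 0.042 bias 0.016
meas [0.031, 0.06, 0.076, 0.076, 0.064, 0.053] resid [0.001, -0.001, 0.001, -0.001, -0.002, 0.001]
plan phi [0.002, 0.004, 0.005, 0.004, 0.002, -0.002, -0.006, -0.01, -0.014, -0.018] | th at .25s steps [0.038, 0.039, 0.042, 0.046, 0.05, 0.053, 0.055, 0.056, 0.057] minmax b [0.05 0.11]
[0,[0,-0.004,-0.0],0], [0,[0,-0.007,0.0],0], [0,[0,-0.008,0.0],0], [0,[0,-0.007,0.0],0], [0,[0,-0.004,0.0],0], [0,[0,0.0,0.0],0], [0,[0,0.005,0.0],0], [0,[0,0.011,0.0],0], [0,[0,0.016,0.0],0], [0,[0,0.021,0.0],0],
```

```bash
python3 -m pendant '[[0,[0,-0.004,0],0],[0,[0,-0.007,0],0],[0,[0,-0.008,0],0],[0,[0,-0.007,0],0],[0,[0,-0.004,0],0],[0,[0,0,0],0]]' >/dev/null; python3 step.py 6 0.055 1
```

```text
delta phi -0.017
t 19.95 meas th 0.049 (0.21) phi -0.001 cmd -0.002 bias -0.018| est th 0.035 om 0.006 m 1.001 b 0.037 bias 0.015
meas [0.06, 0.076, 0.076, 0.064, 0.053, 0.049] resid [-0.001, 0.001, -0.001, -0.003, -0.002, 0.002]
plan phi [-0.002, -0.002, -0.003, -0.005, -0.007, -0.01, -0.013, -0.016, -0.019, -0.022] | th at .25s steps [0.038, 0.041, 0.044, 0.048, 0.051, 0.053, 0.055, 0.056, 0.057] minmax b [0.06 0.1 ]
[0,[0,0.0,0.0],0], [0,[0,0.001,0.0],0], [0,[0,0.002,0.0],0], [0,[0,0.004,0.0],0], [0,[0,0.007,0.0],0], [0,[0,0.01,0.0],0], [0,[0,0.014,0.0],0], [0,[0,0.018,0.0],0], [0,[0,0.022,0.0],0], [0,[0,0.025,0.0],0],
```

```bash
python3 -m pendant '[[0,[0,0,0],0],[0,[0,0.001,0],0],[0,[0,0.002,0],0],[0,[0,0.004,0],0],[0,[0,0.007,0],0],[0,[0,0.01,0],0],[0,[0,0.014,0],0]]' >/dev/null; python3 step.py 7 0.055 1
```

```text
delta phi -0.017
t 20.70 meas th 0.049 (0.21) phi -0.008 cmd -0.013 bias -0.019| est th 0.034 om 0.004 m 0.999 b 0.042 bias 0.016
meas [0.076, 0.076, 0.064, 0.053, 0.049, 0.049] resid [0.002, -0.001, -0.003, -0.003, -0.001, 0.001]
plan phi [-0.007, -0.002, 0.002, 0.003, 0.003, 0.001, -0.003, -0.007, -0.011, -0.016] | th at .25s steps [0.036, 0.038, 0.041, 0.045, 0.049, 0.052, 0.055, 0.056, 0.057] minmax b [0.05 0.11]
[0,[0,-0.007,-0.0],0], [0,[0,-0.014,-0.0],0], [0,[0,-0.019,-0.0],0], [0,[0,-0.02,-0.0],0], [0,[0,-0.02,-0.0],0], [0,[0,-0.017,-0.0],0], [0,[0,-0.012,-0.0],0], [0,[0,-0.007,-0.0],0], [0,[0,-0.002,-0.0],0], [0,[0,0.004,0.0],0],
```

```bash
python3 -m pendant '[[0,[0,-0.007,0],0],[0,[0,-0.014,0],0],[0,[0,-0.019,0],0],[0,[0,-0.02,0],0],[0,[0,-0.02,0],0],[0,[0,-0.017,0],0],[0,[0,-0.012,0],0]]' >/dev/null; python3 step.py 7 0.055 1
```

```text
delta phi -0.018
t 21.45 meas th 0.048 (0.21) phi -0.002 cmd -0.003 bias -0.019| est th 0.032 om 0.005 m 1.003 b 0.035 bias 0.016
meas [0.076, 0.064, 0.053, 0.049, 0.049, 0.048] resid [-0.0, -0.003, -0.002, -0.002, -0.001, 0.001]
plan phi [0.0, 0.002, 0.004, 0.003, 0.001, -0.002, -0.006, -0.01, -0.014, -0.018] | th at .25s steps [0.034, 0.037, 0.041, 0.046, 0.05, 0.053, 0.055, 0.056, 0.057] minmax b [0.05 0.11]
[0,[0,-0.004,-0.0],0], [0,[0,-0.007,-0.0],0], [0,[0,-0.009,0.0],0], [0,[0,-0.008,0.0],0], [0,[0,-0.005,-0.0],0], [0,[0,-0.001,-0.0],0], [0,[0,0.004,0.0],0], [0,[0,0.009,0.0],0], [0,[0,0.014,0.0],0], [0,[0,0.019,0.0],0],
```

```bash
python3 -m pendant '[[0,[0,-0.004,0],0],[0,[0,-0.007,0],0],[0,[0,-0.009,0],0],[0,[0,-0.008,0],0],[0,[0,-0.005,0],0],[0,[0,-0.001,0],0],[0,[0,0.004,0],0]]' >/dev/null; python3 step.py 7 0.06 1
```

```text
delta phi -0.018
t 22.20 meas th 0.047 (0.21) phi -0.003 cmd -0.006 bias -0.020| est th 0.032 om 0.006 m 1.000 b 0.035 bias 0.017
meas [0.064, 0.053, 0.049, 0.049, 0.048, 0.047] resid [-0.002, -0.002, -0.001, -0.001, -0.002, 0.001]
plan phi [0.001, 0.007, 0.01, 0.011, 0.009, 0.005, -0.001, -0.007, -0.013, -0.019] | th at .25s steps [0.034, 0.037, 0.042, 0.048, 0.053, 0.057, 0.06, 0.062, 0.063] minmax b [0.04 0.12]
[0,[0,-0.009,-0.0],0], [0,[0,-0.017,0.0],0], [0,[0,-0.021,0.0],0], [0,[0,-0.022,0.0],0], [0,[0,-0.019,0.0],0], [0,[0,-0.014,-0.0],0], [0,[0,-0.007,-0.0],0], [0,[0,0.001,0.0],0], [0,[0,0.008,0.0],0], [0,[0,0.016,0.0],0],
```

```bash
python3 -m pendant '[[0,[0,-0.009,0],0],[0,[0,-0.017,0],0],[0,[0,-0.021,0],0],[0,[0,-0.022,0],0],[0,[0,-0.019,0],0],[0,[0,-0.014,0],0],[0,[0,-0.007,0],0]]' >/dev/null; python3 step.py 7 0.06 1
```

```text
delta phi -0.019
t 22.95 meas th 0.049 (0.21) phi 0.002 cmd -0.001 bias -0.020| est th 0.033 om 0.012 m 1.003 b 0.031 bias 0.017
meas [0.053, 0.049, 0.049, 0.048, 0.047, 0.049] resid [-0.001, -0.001, -0.001, -0.002, -0.002, 0.001]
plan phi [0.0, 0.001, 0.0, -0.002, -0.005, -0.009, -0.013, -0.017, -0.021, -0.024] | th at .25s steps [0.037, 0.041, 0.046, 0.051, 0.055, 0.058, 0.06, 0.062, 0.063] minmax b [0.05 0.11]
[0,[0,-0.001,-0.0],0], [0,[0,-0.002,-0.0],0], [0,[0,-0.001,-0.0],0], [0,[0,0.002,0.0],0], [0,[0,0.005,0.0],0], [0,[0,0.01,0.0],0], [0,[0,0.015,0.0],0], [0,[0,0.02,0.0],0], [0,[0,0.025,0.0],0], [0,[0,0.029,0.0],0],
```

```bash
python3 -m pendant '[[0,[0,-0.001,0],0],[0,[0,-0.002,0],0],[0,[0,-0.001,0],0],[0,[0,0.002,0],0],[0,[0,0.005,0],0],[0,[0,0.01,0],0],[0,[0,0.015,0],0]]' >/dev/null; python3 step.py 7 0.06 1
```

```text
delta phi -0.019
t 23.70 meas th 0.062 (0.20) phi -0.008 cmd -0.013 bias -0.020| est th 0.045 om 0.021 m 1.006 b 0.053 bias 0.017
meas [0.049, 0.049, 0.048, 0.047, 0.049, 0.062] resid [-0.0, -0.002, -0.003, -0.002, 0.001, 0.0]
plan phi [-0.021, -0.03, -0.035, -0.038, -0.038, -0.038, -0.037, -0.035, -0.033, -0.031] | th at .25s steps [0.051, 0.055, 0.057, 0.058, 0.058, 0.059, 0.059, 0.06, 0.061] minmax b [0.08 0.11]
[0,[0,0.01,0.0],0], [0,[0,0.021,0.0],0], [0,[0,0.028,0.001],0], [0,[0,0.031,0.001],0], [0,[0,0.032,0.001],0], [0,[0,0.032,0.001],0], [0,[0,0.03,0.001],0], [0,[0,0.028,0.001],0], [0,[0,0.025,0.001],0], [0,[0,0.023,0.0],0],
```

```bash
python3 -m pendant '[[0,[0,0.01,0],0],[0,[0,0.021,0],0],[0,[0,0.028,0.001],0],[0,[0,0.031,0.001],0],[0,[0,0.032,0.001],0],[0,[0,0.032,0.001],0],[0,[0,0.03,0.001],0]]' >/dev/null; python3 step.py 7 0.055 1
```

```text
delta phi -0.019
t 24.45 meas th 0.070 (0.20) phi -0.030 cmd -0.037 bias -0.020| est th 0.053 om 0.002 m 1.004 b 0.083 bias 0.017
meas [0.049, 0.048, 0.047, 0.049, 0.062, 0.07] resid [-0.001, -0.003, -0.003, 0.0, -0.001, 0.001]
plan phi [-0.035, -0.033, -0.029, -0.026, -0.022, -0.019, -0.017, -0.015, -0.014, -0.014] | th at .25s steps [0.053, 0.052, 0.051, 0.05, 0.051, 0.052, 0.053, 0.054, 0.055] minmax b [0.08 0.11]
[0,[0,-0.002,-0.0],0], [0,[0,-0.005,-0.0],0], [0,[0,-0.01,-0.0],0], [0,[0,-0.014,-0.0],0], [0,[0,-0.019,-0.001],0], [0,[0,-0.022,-0.001],0], [0,[0,-0.025,-0.001],0], [0,[0,-0.027,-0.001],0], [0,[0,-0.028,-0.001],0], [0,[0,-0.029,-0.001],0],
```

One more hold step for margin, then start letting down.

```bash
python3 -m pendant '[[0,[0,-0.002,0],0],[0,[0,-0.005,0],0],[0,[0,-0.01,0],0],[0,[0,-0.014,0],0],[0,[0,-0.019,-0.001],0],[0,[0,-0.022,-0.001],0],[0,[0,-0.025,-0.001],0]]' >/dev/null; python3 step.py 7 0.33 3.5
```

```text
delta phi -0.018
t 25.20 meas th 0.070 (0.20) phi -0.020 cmd -0.017 bias -0.019| est th 0.053 om -0.000 m 1.004 b 0.073 bias 0.017
meas [0.048, 0.047, 0.049, 0.062, 0.07, 0.07] resid [-0.003, -0.003, -0.001, -0.002, 0.001, 0.0]
plan phi [-0.001, 0.015, 0.03, 0.039, 0.046, 0.048, 0.046, 0.039, 0.03, 0.016] | th at .25s steps [0.055, 0.061, 0.076, 0.099, 0.129, 0.164, 0.202, 0.238, 0.27] minmax b [0.04 0.56]
[0,[0,-0.02,-0.0],0], [0,[0,-0.04,-0.0],0], [0,[0,-0.058,0.0],0], [0,[0,-0.07,0.001],0], [0,[0,-0.078,0.001],0], [0,[0,-0.081,0.001],0], [0,[0,-0.078,0.001],0], [0,[0,-0.07,0.001],0], [0,[0,-0.058,0.0],0], [0,[0,-0.041,-0.0],0],
```

```bash
python3 -m pendant '[[0,[0,-0.02,0],0],[0,[0,-0.04,0],0],[0,[0,-0.058,0],0],[0,[0,-0.07,0.001],0],[0,[0,-0.078,0.001],0],[0,[0,-0.081,0.001],0],[0,[0,-0.078,0.001],0]]' >/dev/null; python3 step.py 7 0.33 2.8
```

```text
delta phi -0.017
t 25.95 meas th 0.086 (0.20) phi 0.037 cmd 0.046 bias -0.018| est th 0.071 om 0.067 m 0.998 b 0.035 bias 0.016
meas [0.047, 0.049, 0.062, 0.07, 0.07, 0.086] resid [-0.002, -0.001, -0.002, -0.0, -0.001, 0.001]
plan phi [0.018, -0.01, -0.031, -0.047, -0.057, -0.063, -0.066, -0.069, -0.071, -0.075] | th at .25s steps [0.097, 0.122, 0.148, 0.176, 0.208, 0.244, 0.28, 0.315, 0.347] minmax b [0.04 0.6 ]
[0,[0,0.035,-0.001],0], [0,[0,0.069,-0.001],0], [0,[0,0.096,-0.001],0], [0,[0,0.116,0.0],0], [0,[0,0.128,0.001],0], [0,[0,0.136,0.001],0], [0,[0,0.14,0.001],0], [0,[0,0.143,0.002],0], [0,[0,0.146,0.002],0], [0,[0,0.151,0.002],0],
```

```bash
python3 -m pendant '[[0,[0,0.035,-0.001],0],[0,[0,0.069,-0.001],0],[0,[0,0.096,-0.001],0],[0,[0,0.116,0],0],[0,[0,0.128,0.001],0],[0,[0,0.136,0.001],0]]' >/dev/null; python3 step.py 6 0.32 2.4
```

```text
delta phi -0.018
t 26.60 meas th 0.130 (0.19) phi -0.052 cmd -0.063 bias -0.019| est th 0.117 om 0.085 m 0.992 b 0.169 bias 0.016
meas [0.049, 0.062, 0.07, 0.07, 0.086, 0.13] resid [0.001, -0.001, 0.0, -0.003, -0.005, 0.003]
plan phi [-0.067, -0.071, -0.075, -0.078, -0.082, -0.087, -0.092, -0.098, -0.104, -0.111] | th at .25s steps [0.143, 0.166, 0.191, 0.218, 0.248, 0.28, 0.315, 0.35, 0.357] minmax b [0.2 0.6]
[0,[0,0.005,0.0],0], [0,[0,0.01,0.001],0], [0,[0,0.015,0.001],0], [0,[0,0.019,0.001],0], [0,[0,0.024,0.002],0], [0,[0,0.03,0.002],0], [0,[0,0.036,0.003],0], [0,[0,0.043,0.003],0], [0,[0,0.051,0.004],0], [0,[0,0.06,0.005],0],
```

```bash
python3 -m pendant '[[0,[0,0.005,0],0],[0,[0,0.01,0.001],0],[0,[0,0.015,0.001],0],[0,[0,0.019,0.001],0],[0,[0,0.024,0.002],0],[0,[0,0.03,0.002],0]]' >/dev/null; python3 step.py 6 0.32 2.0
```

```text
delta phi -0.018
t 27.25 meas th 0.197 (0.19) phi -0.082 cmd -0.087 bias -0.018| est th 0.180 om 0.104 m 0.997 b 0.263 bias 0.016
meas [0.062, 0.07, 0.07, 0.086, 0.13, 0.197] resid [-0.002, -0.001, -0.003, -0.005, 0.005, -0.001]
plan phi [-0.107, -0.123, -0.139, -0.151, -0.161, -0.17, -0.178, -0.185, -0.192, -0.198] | th at .25s steps [0.213, 0.241, 0.269, 0.295, 0.321, 0.348, 0.361, 0.364, 0.364] minmax b [0.29 0.6 ]
[0,[0,0.024,0.002],0], [0,[0,0.045,0.005],0], [0,[0,0.064,0.007],0], [0,[0,0.079,0.009],0], [0,[0,0.092,0.012],0], [0,[0,0.103,0.013],0], [0,[0,0.113,0.015],0], [0,[0,0.121,0.017],0], [0,[0,0.129,0.018],0], [0,[0,0.137,0.02],0],
```

```bash
python3 -m pendant '[[0,[0,0.024,0.002],0],[0,[0,0.045,0.005],0],[0,[0,0.064,0.007],0],[0,[0,0.079,0.009],0],[0,[0,0.092,0.012],0],[0,[0,0.103,0.013],0]]' >/dev/null; python3 step.py 6 0.32 1.5
```

```text
delta phi -0.017
t 27.90 meas th 0.255 (0.20) phi -0.164 cmd -0.170 bias -0.018| est th 0.241 om 0.091 m 0.977 b 0.405 bias 0.016
meas [0.07, 0.07, 0.086, 0.13, 0.197, 0.255] resid [0.0, -0.003, -0.005, 0.005, -0.004, 0.001]
plan phi [-0.176, -0.181, -0.183, -0.183, -0.183, -0.183, -0.184, -0.188, -0.195, -0.204] | th at .25s steps [0.267, 0.286, 0.306, 0.327, 0.349, 0.37, 0.384, 0.39, 0.392] minmax b [0.43 0.6 ]
[0,[0,0.007,0.001],0], [0,[0,0.013,0.002],0], [0,[0,0.015,0.003],0], [0,[0,0.015,0.003],0], [0,[0,0.015,0.003],0], [0,[0,0.015,0.003],0], [0,[0,0.017,0.003],0], [0,[0,0.022,0.004],0], [0,[0,0.03,0.005],0], [0,[0,0.041,0.008],0],
```

```bash
python3 -m pendant '[[0,[0,0.007,0.001],0],[0,[0,0.013,0.002],0],[0,[0,0.015,0.003],0],[0,[0,0.015,0.003],0],[0,[0,0.015,0.003],0],[0,[0,0.015,0.003],0]]' >/dev/null; python3 step.py 6 0.36 1.5
```

```text
delta phi -0.017
t 28.55 meas th 0.303 (0.19) phi -0.175 cmd -0.183 bias -0.017| est th 0.289 om 0.068 m 0.967 b 0.463 bias 0.015
meas [0.07, 0.086, 0.13, 0.197, 0.255, 0.303] resid [-0.003, -0.005, 0.005, -0.004, 0.001, 0.0]
plan phi [-0.185, -0.187, -0.189, -0.192, -0.195, -0.2, -0.206, -0.214, -0.216, -0.215] | th at .25s steps [0.309, 0.327, 0.346, 0.366, 0.37, 0.37, 0.368, 0.365, 0.362] minmax b [0.49 0.6 ]
[0,[0,0.003,0.001],0], [0,[0,0.006,0.001],0], [0,[0,0.008,0.001],0], [0,[0,0.011,0.002],0], [0,[0,0.015,0.003],0], [0,[0,0.021,0.004],0], [0,[0,0.029,0.006],0], [0,[0,0.038,0.008],0], [0,[0,0.041,0.008],0], [0,[0,0.04,0.008],0],
```

```bash
python3 -m pendant '[[0,[0,0.003,0.001],0],[0,[0,0.006,0.001],0],[0,[0,0.008,0.001],0],[0,[0,0.011,0.002],0],[0,[0,0.015,0.003],0],[0,[0,0.021,0.004],0]]' >/dev/null; python3 step.py 6 0.40 1.5
```

```text
delta phi -0.017
t 29.20 meas th 0.356 (0.19) phi -0.189 cmd -0.200 bias -0.017| est th 0.340 om 0.085 m 0.972 b 0.530 bias 0.015
meas [0.086, 0.13, 0.197, 0.255, 0.303, 0.356] resid [-0.005, 0.004, -0.005, 0.0, 0.003, -0.001]
plan phi [-0.202, -0.205, -0.208, -0.207, -0.206, -0.205, -0.203, -0.2, -0.197, -0.194] | th at .25s steps [0.367, 0.372, 0.371, 0.374, 0.382, 0.397, 0.4, 0.4, 0.401] minmax b [0.56 0.6 ]
[0,[0,0.003,0.001],0], [0,[0,0.007,0.001],0], [0,[0,0.01,0.002],0], [0,[0,0.009,0.002],0], [0,[0,0.008,0.002],0], [0,[0,0.006,0.001],0], [0,[0,0.004,0.001],0], [0,[0,0.0,0.0],0], [0,[0,-0.003,-0.001],0], [0,[0,-0.007,-0.001],0],
```

```bash
python3 -m pendant '[[0,[0,0.003,0.001],0],[0,[0,0.007,0.001],0],[0,[0,0.01,0.002],0],[0,[0,0.009,0.002],0],[0,[0,0.008,0.002],0],[0,[0,0.006,0.001],0],[0,[0,0.004,0.001],0],[0,[0,0,0],0]]' >/dev/null; python3 step.py 8 0.45 1.5
```

```text
delta phi -0.006
t 30.05 meas th 0.424 (0.19) phi -0.195 cmd -0.200 bias -0.006| est th 0.391 om 0.020 m 0.957 b 0.587 bias 0.023
meas [0.13, 0.197, 0.255, 0.303, 0.356, 0.424] resid [0.003, -0.006, 0.0, 0.003, -0.001, -0.01]
plan phi [-0.196, -0.192, -0.188, -0.184, -0.179, -0.174, -0.169, -0.164, -0.159, -0.154] | th at .25s steps [0.399, 0.411, 0.424, 0.437, 0.446, 0.45, 0.45, 0.45, 0.45] minmax b [0.6 0.6]
[0,[0,-0.004,-0.001],0], [0,[0,-0.009,-0.002],0], [0,[0,-0.014,-0.003],0], [0,[0,-0.019,-0.004],0], [0,[0,-0.025,-0.005],0], [0,[0,-0.031,-0.006],0], [0,[0,-0.038,-0.007],0], [0,[0,-0.044,-0.008],0], [0,[0,-0.05,-0.009],0], [0,[0,-0.056,-0.01],0],
```

```bash
python3 -m pendant '[[0,[0,0,0],0],[0,[0,-0.001,0],0],[0,[0,-0.003,-0.001],0],[0,[0,-0.006,-0.001],0],[0,[0,-0.01,-0.002],0],[0,[0,-0.015,-0.003],0],[0,[0,-0.021,-0.004],0],[0,[0,-0.028,-0.005],0],[0,[0,-0.036,-0.006],0],[0,[0,-0.044,-0.007],0]]' >/dev/null
cat >look.py <<'E'
from plant import manip; from meas import *
s=manip.state(); g=manip.grab_frame("side"); f=phi(s)[0]; th,sc=peak(curve(g,CW,selC,OC),.1,.95)
print("t %.2f phi %.3f th %.3f b %.3f sc %.2f"%(s["time"],f,th,th-f,sc),np.round(s["contact_force"],1),np.round(s["tool_pos"],4))
E
python3 look.py
python3 -m pendant '[[0,[0,-0.01,-0.001],0],[0,[0,-0.02,-0.003],0],[0,[0,-0.03,-0.004],0],[0,[0,-0.04,-0.006],0],[0,[0,-0.05,-0.007],0],[0,[0,-0.06,-0.008],0],[0,[0,-0.07,-0.009],0],[0,[0,-0.08,-0.01],0],[0,[0,-0.09,-0.011],0],[0,[0,-0.1,-0.012],0]]' >/dev/null; python3 look.py
```

```text
t 31.10 phi -0.167 th 0.459 b 0.626 sc 0.18 [-4.3  0.5  8.9] [0.5124 0.1015 0.2781]
t 32.15 phi -0.097 th 0.526 b 0.624 sc 0.19 [-3.4  5.6  8.8] [0.5133 0.0912 0.2795]
```

```bash
python3 -m pendant '[[0,[0,-0.012,-0.001],0],[0,[0,-0.027,-0.002],0],[0,[0,-0.044,-0.003],0],[0,[0,-0.061,-0.004],0],[0,[0,-0.078,-0.005],0],[0,[0,-0.095,-0.006],0],[0,[0,-0.11,-0.006],0],[0,[0,-0.122,-0.006],0],[0,[0,-0.13,-0.006],0],[0,[0,-0.134,-0.006],0]]' >/dev/null
python3 -m pendant '[[0,[0,0,0],0],[0,[0,0,0],0],[0,[0,0,0],0],[0,[0,0,0],0],[0,[0,0,0],0]]' >/dev/null; python3 look.py
python3 -m pendant '[[0.3,[0,0,0],0],[0.5,[0,0,0],0],[0.7,[0,0,0],0],[0.9,[0,0,0],0],[1,[0,0,0],0],[1,[0,0,0],0],[1,[0,0,0],0],[1,[0,0,0],0],[1,[0,0,0],0],[1,[0,0,0],0]]'; python3 look.py
```

```text
t 33.70 phi 0.005 th 0.623 b 0.619 sc 0.20 [-3.6  5.6  9.3] [0.5148 0.076  0.2808]
time: 34.75
tool_pos: [0.5142, 0.0733, 0.2778]
tool_rot: [0.0, -0.038, 0.999, 0.0]
contact_force: [0.0, -0.1, -1.0]
gripper_width: 0.999
grasp_force: 0.0
t 34.75 phi 0.023 th 0.623 b 0.601 sc 0.20 [ 0.  -0.1 -1. ] [0.5142 0.0733 0.2778]
```

```bash
python3 -m pendant '[[1,[0,0,-0.15],0],[1,[0,0,-0.35],0],[1,[0,0,-0.6],0],[1,[0,0,-0.85],0],[1,[0,0,-1],0],[1,[0,0,-1],0],[1,[0,0,-1],0],[1,[0,0,-1],0],[1,[0,0,-1],0],[1,[0,0,-1],0]]'; python3 look.py; python3 -c "
from plant import manip; print(manip.job_done())"
```

```text
time: 35.8
tool_pos: [0.5139, 0.0733, 0.3964]
tool_rot: [-0.001, -0.038, 0.999, 0.0]
contact_force: [-0.4, 0.1, 0.2]
gripper_width: 1.001
grasp_force: 0.0
t 35.80 phi 0.022 th 0.623 b 0.601 sc 0.20 [-0.4  0.1  0.2] [0.5139 0.0733 0.3964]
the job is handed in; nothing more can be done
None
```

Job handed in at about 36 s: by the camera readings the pointer stayed within about 2° of the set hand's measured angle for over 8 s, then the boom was let down gently onto its stop. The lever is back about upright and released, and the arm is clear.

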